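# Refill and lock the guest-room tea tin dispenser

## Task

Refill the bedside tea dispenser: put every tin from the tray, lid up, into its well and push each one down against the spring platform until it snaps under the orange catches. Then slide the steel locking pin, from the side nearest its own resting place, through both eyelets above the pile until its handle is up against the first eyelet and let go of it; last, push the red reset plunger at the dispenser's foot all the way down to its stop and let it spring back. Leave the water bottle, clock and books where they are.

Things in the scene. Friction and masses are not known exactly. Their poses are not given: they have to be found in the camera images.
- dispenser: White tea tin dispenser, fixed. Origin: underside of its base, on the axis of the round well; z up. Base 110 x 120 x 12 mm; a foot to -x carries the plunger. Four vertical 10 mm steel posts round the well, at x = +-20, y = +-29 mm, tops at 165 mm. At y = +-46 mm two walls, 30 mm wide (x), 146 mm high, each with an eyelet plate on top, 30 mm square, 5 mm thick, up to 175 mm.
- well (a point): On the well's axis, at the flat underside of the orange catches (141 mm above the table); axes as the dispenser's. The catches poke in from +y and -y 5 mm over a tin's rim; tops sloped, 11 mm high. They yield sideways to a tin pushed down (5 N plus the platform spring). A tin set in loosely rests on them, underside 8 mm above this point. Push its top 5 to 8 mm below it.
- platform (a joint): Sink of the spring-loaded red platform in m: 0 when empty (its top 1 mm below point well), about 0.021 with one tin caught, 0.022 more for each further tin; limit 0.122. Spring about 1.6 N at the top rising to 6.5 N at the bottom.
- platform_top (a point): Centre of the top of the red platform (disc 53 mm across), on the well's axis. A tin has 1.5 mm play between the posts. The well is open to +x and -x in 48 mm wide gaps between posts: fingers that close along the dispenser's x axis can straddle a tin there.
- eye_near (a point): Centre of the mouth (outer face) of the eyelet on the dispenser's -y side, at which the pin enters, 160 mm above the table; hole 14 mm in diameter; axes as the dispenser's: the pin goes along +y.
- eye_far (a point): Centre of the outer face of the eyelet on the dispenser's +y side, in line with the near one, 97 mm further along +y.
- plunger (a joint): Press of the red plunger in m: 0 when up, 0.018 at its stop (about 5.5 N there); it springs back.
- plunger_top (a point): Centre of the top of the red plunger head (disc 34 mm across), 70 mm above the table when up, 100 mm to the dispenser's -x side from the well's axis, on the aluminium collar.
- tray: Dark wooden tray, fixed, 270 x 370 mm (x, y), rim 18 mm high and 6 mm thick, floor 6 mm above the table. Origin: underside centre.
- tin1: Round tea tin with aluminium lid, painted green; 58 mm diameter, 22 mm high, about 70 g. Origin: centre of its underside, z up through the lid. At the start it stands on the tray; it may be absent.
- tin2: Round tea tin with aluminium lid, painted orange; 58 mm diameter, 22 mm high, about 70 g. Origin: centre of its underside, z up through the lid. At the start it stands on the tray; it may be absent.
- tin3: Round tea tin with aluminium lid, painted blue; 58 mm diameter, 22 mm high, about 70 g. Origin: centre of its underside, z up through the lid. At the start it stands on the tray; it may be absent.
- tin4: Round tea tin with aluminium lid, painted yellow; 58 mm diameter, 22 mm high, about 70 g. Origin: centre of its underside, z up through the lid. At the start it stands on the tray; it may be absent.
- tin5: Round tea tin with aluminium lid, painted pink; 58 mm diameter, 22 mm high, about 70 g. Origin: centre of its underside, z up through the lid. At the start it stands on the tray; it may be absent.
- pin: Locking pin lying on the table to the dispenser's -y side: orange square handle 50 mm long, 16 x 16 mm, with a steel rod of 8 mm diameter and 110 mm length out of one end. About 60 g. Origin: middle of the handle, on the rod's axis; x points along the rod to its tip.
- pin_tip (a point): Free end of the rod, 135 mm from the pin's origin along its x.
- pin_shoulder (a point): End face of the handle where the rod begins, 25 mm from the pin's origin along its x; comes up against the near eyelet's mouth when the pin is home.
- water: Bystander: small glass water bottle, 50 mm diameter, 120 mm tall.
- clock: Bystander: white alarm clock, 50 x 90 x 75 mm.
- books: Bystander: two paperbacks in a pile, 110 x 178 mm, 48 mm high; origin underside centre.
Things that resemble listed ones, but are neither listed nor needed, are in the scene too. Of the things shaped like the dispenser, the white one is meant.

How it is judged:
By the outcome, as a careful person would: the job done as asked, in the order asked, and still so for the second after the job is handed in, with the robot touching nothing.
Of tin1, tin2, tin3, tin4, tin5 only 3 to 5 are there at a start; the rules pass over those that are not, and their reading is None.
At some moment in a run one of tin1, tin2, tin3, tin4, tin5, pin may be knocked a few centimetres aside while the robot is not near it.
It also fails if it takes over 210 s, if anything falls off the work surface, if the arm or the gripper's body presses on something with over 40 N, if the wrist force passes 120 N, or if a joint passes its speed limit or range.

## Robot

A 7-joint arm with a two-finger parallel gripper is mounted at the origin on the work surface. World frame = base frame: x ahead of the robot, y to its left, z up, the work surface at z = 0. Lengths are in mm, angles in rad, forces in N, time in s.
With the tool pointing down it reaches from about 425 to 950 mm from the base axis. Payload 4.7 kg.
Tool frame: the origin (TCP) lies between the finger pads; the fingertips stand 19 mm ahead of it and the grasp point (between the pads) is the TCP; z points along the fingers, y is the line along which they close (so a half turn about z gives the same grasp; the last joint's range is limited). The gripper opens to 85 mm and grips with 20 to 120 N. Pads are 22 mm wide; open, the fingers measure 114 mm over their backs; the gripper's body (76 mm by 85 mm) begins 54 mm behind the grasp point. The pads swing forward as they close: fully open they stand 13 mm farther back than shut.
Start: joints at [1.183, 0.469, -0.049, 1.532, 0.024, 1.141, -0.082], TCP at [237.072, -632.015, 250.335] pointing down, gripper open.
Joint ranges: [-2.59, 2.59], [-0.33, 1.99], [-1.39, 1.29], [0.1, 2.45], [-1.04, 4.18], [0.21, 1.99], [-2.66, 2.66]. Speed limits (rad/s): [2.57, 2.57, 3.14, 3.14, 3.14, 3.14, 3.14].

## Interface

Orientations are given as a unit quaternion [x, y, z, w].
In Python, from rig import robot, viewer, models gives the robot as it stands.
- The arm moves only by the tool arm_command, never from a script. Its argument "plan" is a list that holds one entry, the list of rows, each a list of 7 numbers: the turn, a rotation vector about the tool's x, y, z in degrees, then the shift along the tool's x, y, z in mm, then the closure, from -1 (fully open) to 1 (shut). A call has 1 to 10 rows; each row shifts and turns the commanded pose from where the row before left it, along the tool's axes as they then stand; what a row does not reach is not made up. A row lasts 1/10 s, in which the tool goes at most 50 mm and 8.59 degrees, less where a joint would pass 70% of its speed; a pose out of reach is approached as far as the arm can. A call with a gripper value outside its range is refused whole. The fingers move at their own pace and stop on an object; "grip_force" is the grip in N (left out, the last holds). Time passes only in rows, so rows that do not move let the fingers close. It gives the time, the measured TCP pose, the force, the opening and the grip force at its end, in the units of the state.
- robot.get_obs(): the state, without advancing time (a new reading comes with each control period).
- viewer.capture(name): name is "scene" or "side" or "wrist"; returns the picture (420x560x3 uint8, blue, green, red); there is no depth.
- viewer.calibration(name): a dict with "fov_y" (degrees; the focal length in pixels is half the picture's height over the tangent of half this angle, whatever the lens; pixels are square), "cx", "cy" (the principal point, pixels), "world_from_camera" (4x4, takes a point from camera to world coordinates). Camera axes: x right, y up, looking along -z (the intrinsics and any distortion apply to the point x, -y, -z); pixel columns grow to the right and rows downward; lengths in mm; the calibration is good to about 2 mm. A picture is of the moment at which its call begins: read the wrist's pose just before it. calibration takes no time and is no camera call; for the wrist camera it gives the pose at the moment of the call.
- robot.job_done(): hands the job in; it is judged then, once.
Trained networks look in the newest picture that a camera, given by its name, has taken for a name from the list of things; names that differ only in an ending like _2 or _b are one class to them, and where a whole thing is asked for, a point or a joint stands for the part that bears it (a point fixed in the world has none). Each returns a list of dicts, best first, with "p" (0 to 1); they miss things now and then, are a little off and sometimes report something else, mostly with a low value. They report only what shows in the picture. A call takes as long as a camera call. They do not tell look-alikes from the thing itself.
- models.recognise(camera, name): "extent" ([centre column, centre row, width, height] in pixels, round what is visible of it).
The state is a dict: "time_s": time; "joint_positions": joint angles; "qd": joint speeds; "effort": joint torques, N m; "ee_pos": TCP position; "orientation": TCP orientation; "contact_force": force on the tool from outside, world axes, zero at the start; "moment": the same for the moment, N m; "width": finger opening in mm; "grip_force": force on a finger pad.
Only numpy, scipy, OpenCV 4.12 (cv2) and the standard library are available. Lean on these libraries where they do the work, as an engineer would, in place of code of your own. Each camera call takes 0.05 s, during which the arm holds its last target. There are 200 camera calls.

## Working session

There is one attempt and no reset: what is moved stays moved. The work goes in short steps, Python scripts to look and compute and a tool call to move; the robot and the scene stay as the last step left them, time stands still between calls to the robot, and variables do not carry over. Pictures are saved under pics/ and viewed, at most 14 in all, crops included, and the job is handed in when it is done.

Besides the shell and the picture viewer there is one more tool, called after "Call:" in YAML: its name, and indented under it one key for each argument. arm_command: Moves the arm, as the interface text tells. Its arguments: {"type":"object","properties":{"plan":{"type":"array"},"grip_force":{"type":"number"}},"required":["plan"]}

```bash
ls; mkdir -p pics; python3 - <<'E'
from rig import robot, viewer, models
import cv2,numpy as np
o=robot.get_obs(); print({k:np.round(v,3).tolist() for k,v in o.items()})
for c in ["scene","side"]:
    im=viewer.capture(c); cv2.imwrite(f"pics/{c}0.png",im)
    k=viewer.calibration(c); print(c,k)
    for n in ["dispenser","tin1","tin2","tin3","tin4","tin5","pin","plunger","platform","tray"]:
        print(n,[(np.round(d['extent']).tolist(),round(d['p'],2)) for d in models.recognise(c,n)[:4]])
print(viewer.calibration("wrist"))
E
```

```text
pics
{'time_s': 0.0, 'joint_positions': [1.183, 0.469, -0.049, 1.534, 0.024, 1.141, -0.082], 'qd': [0.0, 0.001, 0.001, -0.001, 0.001, 0.0, 0.002], 'effort': [-0.0, -51.029, -0.047, -23.771, 0.011, 0.008, 0.0], 'ee_pos': [236.857, -631.489, 249.258], 'orientation': [0.984, 0.178, -0.0, -0.001], 'contact_force': [0.572, 0.811, -0.866], 'moment': [0.002, -0.0, 0.0], 'grip_force': 0.0, 'width': 85.224}
scene {'fov_y': 52.63842166492048, 'cx': 280.6441608126363, 'cy': 206.39488637047728, 'world_from_camera': array([[-8.37065427e-01, -3.68491791e-01,  4.04394945e-01,
         1.04511130e+03],
       [ 5.46924703e-01, -5.82466170e-01,  6.01337285e-01,
         6.62698488e+02],
       [ 1.39585217e-02,  7.24532236e-01,  6.89099556e-01,
         9.20338350e+02],
       [ 0.00000000e+00,  0.00000000e+00,  0.00000000e+00,
         1.00000000e+00]])}
dispenser [([293.0, 135.0, 52.0, 60.0], 0.79), ([280.0, 197.0, 58.0, 73.0], 0.76), ([229.0, 275.0, 22.0, 42.0], 0.23)]
tin1 [([380.0, 286.0, 21.0, 24.0], 0.92), ([424.0, 302.0, 18.0, 25.0], 0.7), ([390.0, 332.0, 26.0, 29.0], 0.65), ([339.0, 315.0, 2
[... 2127 characters left out ...]
3.0], 0.65)]
pin [([296.0, 335.0, 38.0, 48.0], 0.5)]
plunger [([196.0, 368.0, 7.0, 16.0], 0.67), ([259.0, 256.0, 16.0, 14.0], 0.61)]
platform [([232.0, 339.0, 25.0, 21.0], 0.66), ([292.0, 229.0, 18.0, 12.0], 0.58)]
tray [([251.0, 165.0, 126.0, 89.0], 0.97)]
{'fov_y': 71.12158359934227, 'cx': 285.5554788006273, 'cy': 215.65649164651484, 'world_from_camera': array([[ 3.50963807e-01,  9.04265014e-01,  2.43164947e-01,
         2.98318875e+02],
       [-9.36388893e-01,  3.38785756e-01,  9.16517988e-02,
        -6.08627482e+02],
       [ 4.96694874e-04, -2.59863420e-01,  9.65645254e-01,
         3.74074978e+02],
       [ 0.00000000e+00,  0.00000000e+00,  0.00000000e+00,
         1.00000000e+00]])}
```

View pics/scene0.png

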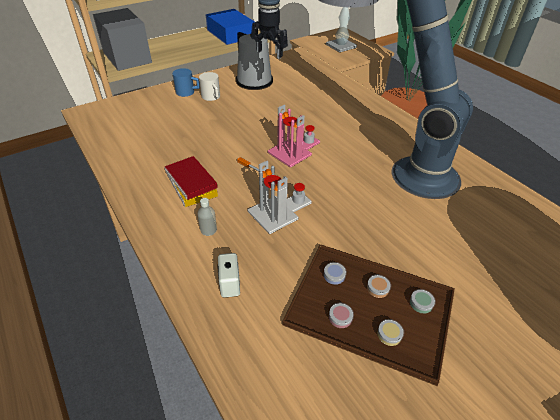

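View pics/side0.png

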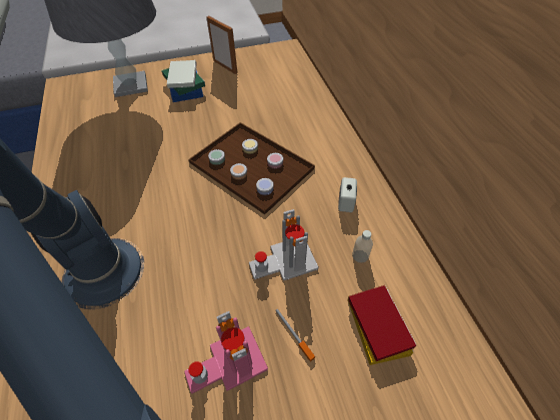

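Scene view: five tins on the tray (blue 335,272; orange 379,286; green 423,300; pink 341,315; yellow 391,332). The white dispenser is at (280,197) and the pink look-alike at (293,135). The pin has its orange handle at (243,162). In the side view the dispenser is at (285,245) and the pin runs from (278,312) to (310,355). The white one is the one meant; I'll confirm it in a wrist view.

```bash
cat > h.py <<'E'
import numpy as np, cv2
from rig import robot, viewer, models
from scipy.spatial.transform import Rotation as R
def cal(c):
    k=viewer.calibration(c); f=210/np.tan(np.radians(k['fov_y']/2)); return f,k['cx'],k['cy'],np.array(k['world_from_camera'])
def ray(K,u,v):
    f,cx,cy,T=K; d=T[:3,:3]@np.array([(u-cx)/f,-(v-cy)/f,-1]); return T[:3,3],d/np.linalg.norm(d)
def atz(K,u,v,z):
    o,d=ray(K,u,v); return o+d*(z-o[2])/d[2]
def proj(K,p):
    f,cx,cy,T=K; q=(np.asarray(p)-T[:3,3])@T[:3,:3]; return np.array([cx-f*q[0]/q[2],cy+f*q[1]/q[2]])
def tri(rs):
    A=np.zeros((3,3));b=np.zeros(3)
    for o,d in rs:
        P=np.eye(3)-np.outer(d,d);A+=P;b+=P@o
    p=np.linalg.solve(A,b); return p,[np.linalg.norm((np.eye(3)-np.outer(d,d))@(p-o)) for o,d in rs]
def st():
    o=robot.get_obs(); return o,R.from_quat(o['orientation']).as_matrix()
def move(target,x_dir=None):
    """print tool-axes shift & turn to a target TCP, tool down; y_dir = world closing direction"""
    o,M=st(); T=np.array(target,float)
    yd=np.array([*x_dir,0]);yd/=np.linalg.norm(yd)
    best=None
    for s in (1,-1):
        z=np.array([0,0,-1.]);y=s*yd;G=np.column_stack([np.cross(y,z),y,z])
        r=R.from_matrix(M.T@G).as_rotvec(degrees=True)
        if best is None or np.linalg.norm(r)<np.linalg.norm(best[0]):best=(r,G)
    print('rot tool deg',best[0].round(2),'| shift in NEW tool axes',(best[1].T@(T-o['ee_pos'])).round(1),'| j7',round(o['joint_positions'][6],2),'t',o['time_s'])
E
python3 - <<'E'
from h import *
S,D=cal('scene'),cal('side')
for n,a,b in [('blue',(335,272),(265,185)),('orange',(379,286),(238.5,170)),('green',(423,300),(217,156)),('pink',(341,315),(275,159)),('yellow',(391,332),(250,145))]:
    print(n,atz(S,*a,28).round(),atz(D,*b,28).round(),tri([ray(S,*a),ray(D,*b)])[0].round())
for n,a,b in [('plunger',(299,187),(261,257)),('platf',(273,181),(295,233)),('pinkpl',(310,129),(196,370))]:
    print(n,*[x for x in tri([ray(S,*a),ray(D,*b)])])
for q in [(278,312),(302,346),(312,356)]: print('pin',atz(D,*q,6).round())
print(atz(S,243,163,8))
a=cv2.resize(cv2.imread('pics/side0.png')[195:375,180:340],None,fx=3,fy=3,interpolation=cv2.INTER_CUBIC)
cv2.imwrite('pics/sc.png',a)
E
```

```text
blue [538. 170.  28.] [534. 162.  28.] [535. 167.  22.]
orange [470. 266.  28.] [464. 255.  28.] [465. 263.  20.]
green [407. 357.  28.] [405. 346.  28.] [404. 354.  21.]
pink [606. 280.  28.] [600. 270.  28.] [602. 277.  21.]
yellow [536. 378.  28.] [532. 367.  28.] [533. 376.  21.]
plunger [ 448.02261079 -126.06114886   64.87374802] [np.float64(0.034288450207259735), np.float64(0.034288450207182644)]
platf [ 546.75394279 -121.5995557   136.38525469] [np.float64(0.8964545303179624), np.float64(0.896454530318099)]
pinkpl [ 227.68736495 -372.31284633   61.0539461 ] [np.float64(0.686599463625081), np.float64(0.6865994636252261)]
pin [ 455. -270.    6.]
pin [ 489. -374.    6.]
pin [ 505. -405.    6.]
[ 500.56433842 -387.45122169    8.        ]
```

View pics/sc.png

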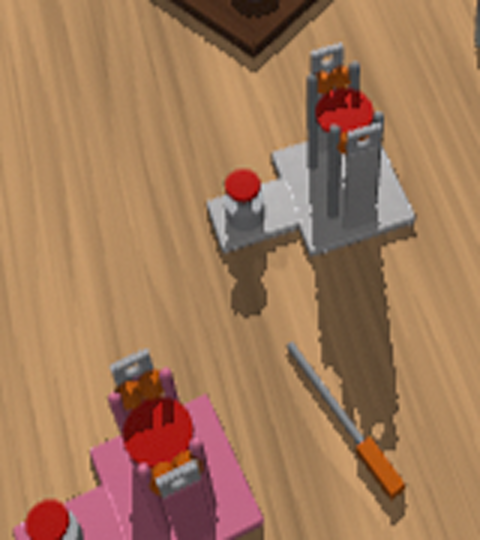

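White dispenser confirmed: plunger head at crop (243,185), red platform at (343,110), pin rod tip at (290,345), handle at (380,465). I'll rotate the tool so it closes along the dispenser's x and rises.

Call:
arm_command:
  plan:
    - [[0,0,-8,0,0,-12,-1],[0,0,-8,0,0,-12,-1],[0,0,-8,0,0,-12,-1],[0,0,-8,0,0,-12,-1],[0,0,-8,0,0,-12,-1],[0,0,-8,0,0,-12,-1],[0,0,-8,0,0,-12,-1],[0,0,-8,0,0,-12,-1],[0,0,-8,0,0,-12,-1]]

```text
time_s: 2.0
ee_pos: [237.0, -632.0, 358.9]
orientation: [0.689, 0.725, -0.0, 0.0]
contact_force: [0.3, 0.8, 0.8]
width: 85.3
grip_force: 0.0
```

```bash
python3 - <<'E'
from h import *
move([480,-230,360],(1,0.045))
E
```

```text
rot tool deg [0.   0.   0.31] | shift in NEW tool axes [390.6 260.9  -1.1] | j7 1.1 t 2.0
```

Call:
arm_command:
  plan:
    - [[0,0,0,39,26,0,-1],[0,0,0,39,26,0,-1],[0,0,0,39,26,0,-1],[0,0,0,39,26,0,-1],[0,0,0,39,26,0,-1],[0,0,0,39,26,0,-1],[0,0,0,39,26,0,-1],[0,0,0,39,26,0,-1],[0,0,0,39,26,0,-1],[0,0,0,39,26,0,-1]]

```text
time_s: 3.0
ee_pos: [480.0, -229.1, 358.7]
orientation: [0.691, 0.723, -0.0, 0.001]
contact_force: [0.8, -1.3, 1.0]
width: 85.6
grip_force: 0.0
```

```bash
python3 - <<'E'
from h import *
o,M=st(); K=cal('wrist'); im=viewer.capture('wrist'); cv2.imwrite('pics/w1.png',im); np.save('K1.npy',np.array([*K[:3],*K[3].ravel()]))
print(o['ee_pos'],o['time_s'],o['joint_positions'].__repr__())
for p in [(448,-126,70),(547,-121.6,140),(455,-270,6),(497,-390,8)]: print(proj(K,p).round())
move([540,210,330],(1,0.045))
E
```

```text
[ 480.01400187 -229.12369389  358.6954971 ] 3.0 array([ 0.84114805,  0.19637434, -0.55708225,  1.69616907,  0.10858883,
        1.27888319,  0.30573199])
[265. 106.]
[351. 100.]
[269. 202.]
[291. 270.]
rot tool deg [ 0.27 -0.26  0.72] | shift in NEW tool axes [426.7  74.9  29.2] | j7 0.3 t 3.05
```

View pics/w1.png

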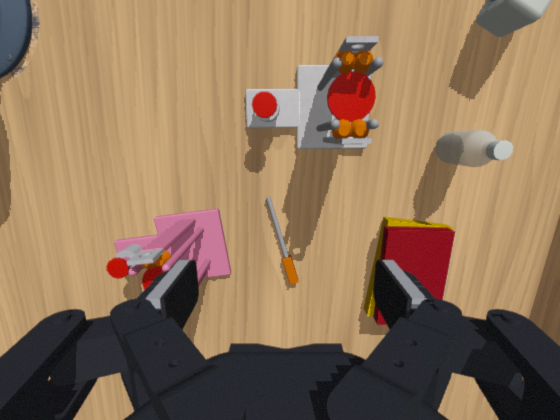

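Wrist view: platform (351,97), plunger (264,104), pin from (268,200) to (291,283), all agreeing with the projections. I'll step over the dispenser for a second measurement.

Call:
arm_command:
  plan:
    - [[0,0,0,40,30,0,-1],[0,0,0,40,30,0,-1],[0,0,0,0,0,0,-1]]

```text
time_s: 3.35
ee_pos: [538.6, -140.1, 358.9]
orientation: [0.687, 0.727, 0.003, -0.001]
contact_force: [0.6, 0.1, 0.2]
width: 85.4
grip_force: 0.0
```

```bash
cat >> h.py <<'E'
def red(im,lo=(0,190,90)):
    hsv=cv2.cvtColor(im,cv2.COLOR_BGR2HSV)
    m=((hsv[...,0]<5)|(hsv[...,0]>176))&(hsv[...,1]>180)&(hsv[...,2]>90)
    n,l,s,c=cv2.connectedComponentsWithStats(m.astype(np.uint8))
    return [(s[i][:4].tolist(),int(s[i][4]),c[i].round(1).tolist()) for i in range(1,n) if s[i][4]>60]
E
python3 - <<'E'
from h import *
K=cal('wrist'); im=viewer.capture('wrist'); cv2.imwrite('pics/w2.png',im); np.save('K2.npy',np.array([*K[:3],*K[3].ravel()]))
k=np.load('K1.npy');K1=(*k[:3],k[3:].reshape(4,4))
print(cal('wrist')[3][:3,3])
for k_,i in [(K1,cv2.imread('pics/w1.png')),(K,im)]:
    for r in red(i):
        x,y,w,h=r[0]; u,v=x+w/2,y+h/2
        print(r,[ (z,atz(k_,u,v,z).round(1).tolist()) for z in (70,140)])
cv2.imwrite('pics/w2c.png',cv2.resize(im[60:260,180:420],None,fx=3,fy=3))
E
```

```text
[533.27934351 -78.46966746 482.36038569]
([328, 72, 47, 50], 1815, [351.0, 96.0]) [(70, [561.3, -109.8, 70.0]), (140, [547.0, -118.8, 140.0])]
([253, 92, 24, 25], 465, [264.1, 104.2]) [(70, [448.3, -124.0, 70.0]), (140, [453.1, -130.6, 140.0])]
([385, 226, 69, 73], 2751, [420.3, 253.0]) [(70, [688.8, -339.4, 70.0]), (140, [652.8, -309.5, 140.0])]
([107, 258, 22, 20], 331, [117.4, 267.8]) [(70, [230.1, -368.5, 70.0]), (140, [271.9, -333.6, 140.0])]
([142, 266, 21, 23], 233, [150.6, 275.6]) [(70, [281.5, -382.2, 70.0]), (140, [314.6, -345.0, 140.0])]
([377, 311, 9, 14], 62, [380.1, 318.9]) [(70, [643.5, -438.0, 70.0]), (140, [615.2, -391.3, 140.0])]
([272, 155, 43, 44], 1448, [293.0, 176.6]) [(70, [549.8, -127.3, 70.0]), (140, [547.2, -118.4, 140.0])]
([209, 159, 23, 23], 407, [220.5, 170.0]) [(70, [447.4, -124.0, 70.0]), (140, [462.2, -115.7, 140.0])]
([338, 277, 51, 82], 2167, [359.5, 316.7]) [(70, [676.4, -346.5, 70.0]), (140, [652.3, -300.5, 140.0])]
([79, 307, 16, 13], 107, [87.4, 312.1]) [(70, [235.7, -362.6, 70.0]), (140, [286.3, -313.8, 140.0])]
```

View pics/w2c.png

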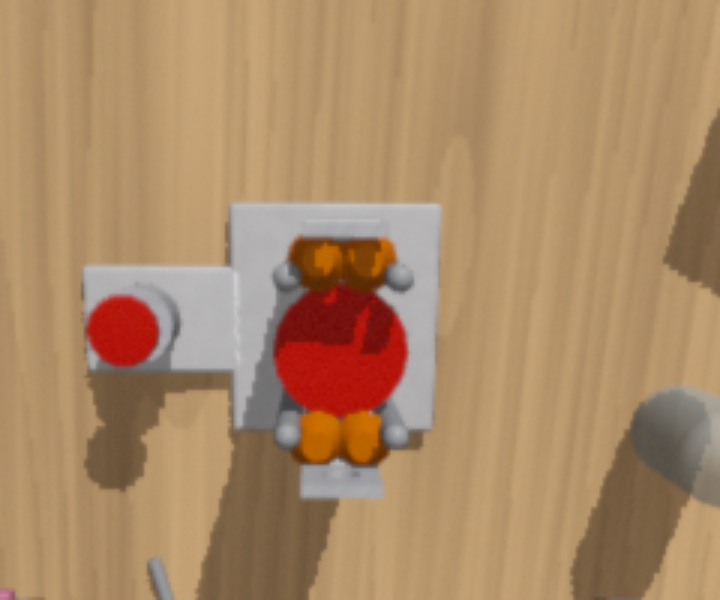

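The crop shows the white dispenser: platform (341,350), four posts and orange catches, plunger (123,330). On to the tray.

Call:
arm_command:
  plan:
    - [[0,0,0,45,-4,0,-1],[0,0,0,45,-4,0,-1],[0,0,0,45,-4,0,-1],[0,0,0,45,-4,0,-1],[0,0,0,45,-4,0,-1],[0,0,0,45,-4,0,-1],[0,0,0,45,-4,0,-1],[0,0,0,35,-4,0,-1],[0,0,0,0,0,0,-1]]

```text
time_s: 4.3
ee_pos: [486.4, 204.3, 358.8]
orientation: [0.688, 0.725, 0.001, -0.001]
contact_force: [-0.5, 0.7, 0.2]
width: 85.3
grip_force: 0.0
```

```bash
python3 - <<'E'
from h import *
k=np.load('K2.npy');K2=(*k[:3],k[3:].reshape(4,4))
P=[atz(K2,180+a/3,60+b/3,165) for a,b in [(287,276),(399,276),(288,433),(395,433)]]
print(np.round(P,1),np.mean(P,0))
o,M=st();K=cal('wrist'); im=viewer.capture('wrist'); cv2.imwrite('pics/w3.png',im)
print(o['ee_pos'])
ds=models.recognise('wrist','tin1')
for d in ds: print(np.round(d['extent']),round(d['p'],2),atz(K,*d['extent'][:2],26).round(1))
E
```

```text
[[ 525.7  -89.9  165. ]
 [ 565.1  -87.6  165. ]
 [ 528.8 -146.5  165. ]
 [ 568.3 -144.3  165. ]] [ 546.95908558 -117.08857373  165.        ]
[486.40548845 204.25880036 358.79025569]
[364. 136.  44.  38.] 0.91 [599.7 278.1  26. ]
[325.  64.  45.  48.] 0.69 [533.3 373.1  26. ]
[314. 205.  38.  38.] 0.66 [532.9 168.2  26. ]
[234.  72.  43.  44.] 0.62 [405.  355.9  26. ]
[273. 141.  41.  45.] 0.59 [464.3 262.7  26. ]
```

View pics/w3.png

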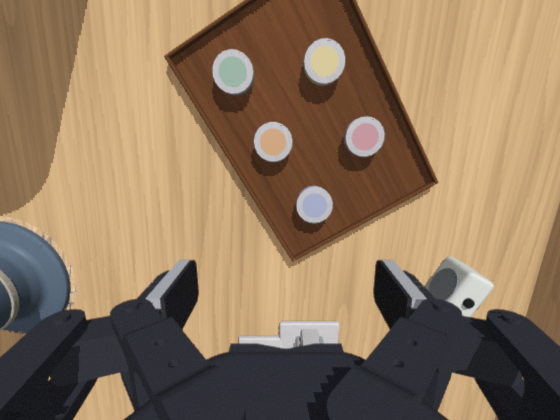

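All five tins are in view (green 232,72; yellow 325,62; orange 273,142; pink 365,136; blue 314,205). The rim beside pink is about 60 mm away, so I'll use a narrower opening there.

```bash
python3 - <<'E'
from h import *
K=cal('wrist')
for n,u,v in [('green',232.5,72),('yellow',325,62),('orange',273,142),('pink',365,136.5),('blue',314,205)]: print(n,atz(K,u,v,28).round(1))
move([*atz(K,314,205,28)[:2],26],(np.cos(.056),np.sin(.056)))
E
```

```text
green [406.7 349.1  28. ]
yellow [536.3 367.7  28. ]
orange [467.  255.7  28. ]
pink [603.9 269.7  28. ]
blue [535.1 161.7  28. ]
rot tool deg [ 0.01  0.07 -0.66] | shift in NEW tool axes [-39.9  44.6 332.2] | j7 -0.59 t 4.4
```

```bash
python3 - <<'E'
from h import *
import numpy as np
for i in range(2):
    o,M=st(); K=cal('wrist'); print(o['time_s'],o['ee_pos'].round(1),o['joint_positions'].round(3),K[3][:3,3].round(1)); viewer.capture('wrist')
o,M=st(); K=cal('wrist');im=viewer.capture('wrist')
for n,u,v in [('blue',314,205)]: print(n,atz(K,u,v,28).round(1))
a=cv2.imread('pics/w3.png'); d=cv2.phaseCorrelate(np.float32(cv2.cvtColor(a,cv2.COLOR_BGR2GRAY))[:250],np.float32(cv2.cvtColor(im,cv2.COLOR_BGR2GRAY))[:250]); print(d)
E
```

```text
4.4 [488.4 199.1 358.2] [ 0.216  0.231 -0.814  1.696  0.175  1.29  -0.589] [485.2 265.1 481.8]
4.45 [488.9 198.  358.1] [ 0.217  0.231 -0.813  1.696  0.175  1.29  -0.589] [485.8 264.1 481.7]
blue [535.5 160.   28. ]
((-1.922534001478823, -5.838881525533139), 0.7727666163974338)
```

```bash
cat >> h.py <<'E'
def tins(z=28):
    K=cal('wrist'); im=viewer.capture('wrist'); out=[]
    for d in models.recognise('wrist','tin1'):
        u,v,w,h=d['extent']
        if d['p']<.3: continue
        c=im[int(v)-3:int(v)+4,int(u)-3:int(u)+4].reshape(-1,3).mean(0)
        out.append((atz(K,u,v,z-4).round(1),np.round([u,v]),c.round(),round(d['p'],2)))
    return out,im
Y=(np.cos(.056),np.sin(.056))
E
python3 - <<'E'
from h import *
o,M=st();print(o['ee_pos'].round(1),o['time_s'])
t,im=tins(); [print(*x) for x in t]
hsv=cv2.cvtColor(im,cv2.COLOR_BGR2HSV)
K=cal('wrist'); 
for x in t:
    u,v=x[1].astype(int); p=im[v-25:v+26,u-25:u+26].astype(int); m=np.linalg.norm(p-x[2],axis=2)<25
    ys,xs=np.nonzero(m); print('lid',xs.mean()+u-25,ys.mean()+v-25,m.sum(),atz(K,xs.mean()+u-25,ys.mean()+v-25,28).round(1))
move([533,168,26],Y)
E
```

```text
[489.  197.6 358.1] 4.55
[467. 265.  24.] [273. 135.] [130. 167. 207.] 0.85
[534.3 169.7  24. ] [313. 198.] [199. 172. 164.] 0.84
[533.6 372.6  24. ] [322.  57.] [154. 202. 216.] 0.79
[406.2 356.8  24. ] [232.  66.] [166. 181. 155.] 0.68
[600.  276.9  24. ] [362. 130.] [160. 151. 197.] 0.59
lid 270.62093862815885 136.29963898916967 554 [463.8 263.1  28. ]
lid 312.98741007194246 200.00179856115108 556 [533.3 168.9  28. ]
lid 321.5940594059406 53.52899575671853 707 [531.6 377.3  28. ]
lid 228.9344490934449 65.70153417015342 717 [402.5 356.5  28. ]
lid 363.4322469982847 129.9056603773585 583 [601.1 277.9  28. ]
rot tool deg [-0.    0.04 -0.84] | shift in NEW tool axes [-32.6  42.4 332.2] | j7 -0.59 t 4.65
```

Call:
arm_command:
  plan:
    - [[0,0,-0.8,-4,5.4,30,-0.7],[0,0,0,-4,5.4,38,-0.7],[0,0,0,-4,5.4,40,-0.7],[0,0,0,-4,5.4,40,-0.7],[0,0,0,-4,5.4,40,-0.7],[0,0,0,-4,5.4,40,-0.7],[0,0,0,-4,5.4,32,-0.7],[0,0,0,-4,5,20,-0.7],[0,0,0,0,0,0,-0.7],[0,0,0,0,0,0,-0.7]]

```text
time_s: 5.65
ee_pos: [533.1, 170.1, 78.6]
orientation: [0.687, 0.727, 0.0, -0.0]
contact_force: [0.2, -0.2, 1.5]
width: 72.1
grip_force: 0.0
```

```bash
python3 - <<'E'
from h import *
move([533.2,168.7,26],Y)
E
```

```text
rot tool deg [-0.   -0.01  0.08] | shift in NEW tool axes [-1.4  0.1 52.6] | j7 -0.76 t 5.65
```

Call:
arm_command:
  plan:
    - [[0,0,0,-1.4,0,25,-0.7],[0,0,0,0,0,20,-0.7],[0,0,0,0,0,7,-0.7],[0,0,0,0,0,0,-0.7],[0,0,0,0,0,0,1],[0,0,0,0,0,0,1],[0,0,0,0,0,0,1],[0,0,0,0,0,0,1]]
  grip_force: 60

```text
time_s: 6.45
ee_pos: [534.0, 169.8, 28.4]
orientation: [0.686, 0.728, 0.001, 0.001]
contact_force: [-1.1, -1.1, 6.1]
width: 55.8
grip_force: 63.4
```

Call:
arm_command:
  plan:
    - [[0,0,0,0,0,-15,1],[0,0,0,0,0,-30,1],[0,0,0,0,0,-40,1],[0,0,0,-20,0,-40,1],[0,0,0,-35,0,-40,1],[0,0,0,-45,2,-37,1],[0,0,0,-45,2,0,1],[0,0,0,-40,0,0,1],[0,0,0,-30,0,0,1],[0,0,0,-15,0,0,1]]

```text
time_s: 7.45
ee_pos: [549.4, -55.3, 221.8]
orientation: [0.688, 0.726, -0.0, 0.001]
contact_force: [-0.3, 0.5, -0.2]
width: 55.8
grip_force: 63.7
```

```bash
python3 - <<'E'
from h import *
move([547,-118,230],Y)
print(robot.get_obs()['width'],robot.get_obs()['contact_force'])
E
```

```text
rot tool deg [ 0.06  0.1  -0.11] | shift in NEW tool axes [-62.4  -5.9  -8.2] | j7 -0.19 t 7.45
55.814752794879794 [-0.28786249  0.506939   -0.1580268 ]
```

Call:
arm_command:
  plan:
    - [[0,0,0,-30,-3,0,1],[0,0,0,-24,-2,-5,1],[0,0,0,-8,-1,-3,1],[0,0,0,0,0,0,1],[0,0,0,0,0,0,1],[0,0,0,0,0,0,1]]

```text
time_s: 8.05
ee_pos: [547.2, -111.8, 228.8]
orientation: [0.685, 0.729, 0.0, -0.0]
contact_force: [-0.1, 0.5, -0.4]
width: 55.7
grip_force: 63.7
```

```bash
python3 - <<'E'
from h import *
move([547,-118,230],Y)
K=cal('wrist'); im=viewer.capture('wrist'); cv2.imwrite('pics/w4.png',im)
o,M=st(); print(proj(K,o['ee_pos']), cal('wrist')[3][:3,3]-K[3][:3,3])
E
```

```text
rot tool deg [ 0.02 -0.05  0.33] | shift in NEW tool axes [-6.2 -0.6 -1.2] | j7 -0.07 t 8.05
[285.98816307 283.88286487] [ 0.02164409 -0.25761191 -0.09436841]
```

View pics/w4.png

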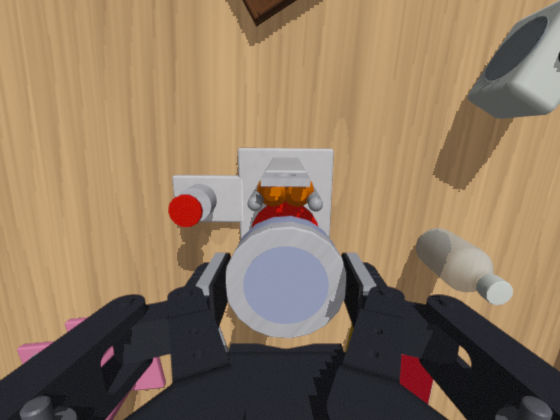

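The held tin is centred: lid (287,283) against the TCP projection (286,284). The +y posts are at (254,203) and (316,203), so I'll check those against the well estimate.

```bash
python3 - <<'E'
from h import *
K=cal('wrist')
for p in [(254,203),(316,203)]: print(atz(K,*p,165).round(1))
for r in red(cv2.imread('pics/w4.png'))[:4]: print(r, atz(K,r[0][0]+r[0][2]/2,r[0][1]+r[0][3]/2,70))
move([547,-118,175],Y)
E
```

```text
[524.9 -89.4 165. ]
[565.4 -86.9 165. ]
([169, 195, 33, 32], 834, [185.0, 210.5]) [ 448.31900397 -123.44955616   70.        ]
([253, 202, 64, 24], 614, [283.9, 212.4]) [ 546.9824398  -120.48054755   70.        ]
([400, 355, 33, 48], 740, [415.2, 377.2]) [ 712.89317943 -310.53961861   70.        ]
rot tool deg [ 0.   -0.04  0.32] | shift in NEW tool axes [-5.9 -0.5 53.7] | j7 -0.07 t 8.1
```

Call:
arm_command:
  plan:
    - [[0,0,0.3,-5.3,-0.5,0,1],[0,0,0,0,0,8,1],[0,0,0,0,0,12,1],[0,0,0,0,0,12,1],[0,0,0,0,0,10,1],[0,0,0,0,0,8,1],[0,0,0,0,0,2,1],[0,0,0,0,0,0,1]]

```text
time_s: 8.9
ee_pos: [546.9, -118.9, 176.3]
orientation: [0.688, 0.726, 0.0, -0.0]
contact_force: [0.2, 1.7, -1.2]
width: 56.1
grip_force: 63.8
```

```bash
python3 - <<'E'
from h import *
move([547,-117.3,135],Y)
o,M=st();print(o['contact_force'],o['ee_pos'],o['width'])
E
```

```text
rot tool deg [-0.03 -0.04 -0.12] | shift in NEW tool axes [ 1.6  0.2 41.3] | j7 -0.11 t 8.9
[ 0.17209519  1.7218306  -1.18636656] [ 546.90619023 -118.90953658  176.26820077] 56.11511535273025
```

Call:
arm_command:
  plan:
    - [[0,0,0,1.5,0,3,1],[0,0,0,0,0,6,1],[0,0,0,0,0,6,1],[0,0,0,0,0,7,1],[0,0,0,0,0,7,1],[0,0,0,0,0,7,1],[0,0,0,0,0,5,1],[0,0,0,0,0,0,1],[0,0,0,0,0,0,1]]

```text
time_s: 9.8
ee_pos: [546.5, -118.0, 135.4]
orientation: [0.688, 0.726, -0.0, -0.0]
contact_force: [-0.3, -0.7, 1.7]
width: 56.1
grip_force: 64.0
```

Call:
arm_command:
  plan:
    - [[0,0,0,0,0,1.5,1],[0,0,0,0,0,0,1],[0,0,0,0,0,0,-0.7],[0,0,0,0,0,0,-0.7],[0,0,0,0,0,0,-0.7],[0,0,0,0,0,-8,-0.7],[0,0,0,0,0,-20,-0.7],[0,0,0,0,0,-30,-0.7],[0,0,0,0,0,-30,-0.7],[0,0,0,15,0,-10,-0.7]]

```text
time_s: 10.8
ee_pos: [547.8, -104.5, 235.6]
orientation: [0.689, 0.724, 0.001, 0.003]
contact_force: [1.3, 0.7, 0.8]
width: 72.8
grip_force: 0.0
```

```bash
python3 - <<'E'
from h import *
o,M=st();print(o['ee_pos'].round(1),o['contact_force'],o['width'])
K=cal('wrist'); im=viewer.capture('wrist'); cv2.imwrite('pics/w5.png',im)
print(proj(K,(547,-117.3,141)), proj(K,(547+29,-117.3,141)),proj(K,(547,-117.3,157)), proj(K,(547+29,-117.3,171)))
move([465,263,230],Y)
E
```

```text
[ 547.8 -104.5  235.6] [1.34245709 0.69508262 0.78003783] 72.84475555687054
[283.33480127 239.69854057] [320.05268563 241.33034724] [283.30207762 247.14015918] [325.22802491 256.40873955]
rot tool deg [ 0.35 -0.   -0.05] | shift in NEW tool axes [366.6 -62.2   6. ] | j7 -0.1 t 10.85
```

View pics/w5.png

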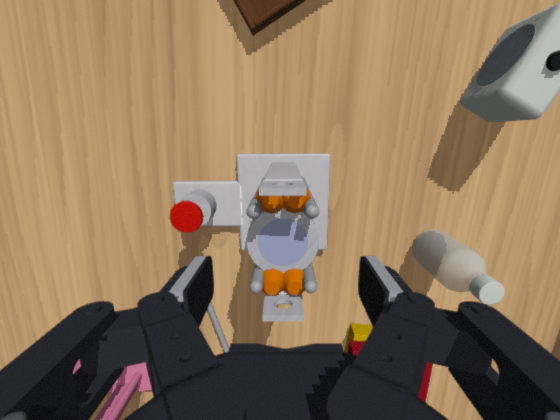

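Blue is caught: the lid is centred at (283,240) under the orange catches, matching z = 141. Next is orange.

Call:
arm_command:
  plan:
    - [[0,0,0,25,-5,-5,-0.7],[0,0,0,40,-8,-5,-0.7],[0,0,0,45,-9,0,-0.7],[0,0,0,48,-9,0,-0.7],[0,0,0,48,-9,20,-0.7],[0,0,0,48,-9,20,-0.7],[0,0,0,45,-8,20,-0.7],[0,0,0,35,-5,20,-0.7],[0,0,0,15,0,10,-0.7],[0,0,0,0,0,0,-0.7]]

```text
time_s: 11.85
ee_pos: [463.9, 239.9, 152.3]
orientation: [0.686, 0.728, -0.002, -0.002]
contact_force: [-0.5, -0.4, -0.3]
width: 72.6
grip_force: 0.0
```

Call:
arm_command:
  plan:
    - [[0,0,0,0,0,0,-0.7],[0,0,0,0,0,0,-0.7],[0,0,0,0,0,0,-0.7]]

```text
time_s: 12.15
ee_pos: [467.5, 236.0, 154.7]
orientation: [0.689, 0.725, 0.0, 0.001]
contact_force: [0.4, -0.3, -0.1]
width: 72.4
grip_force: 0.0
```

```bash
cat >> h.py <<'E'
def find(guess,z=28,save=None):
    """refine a lid centre near guess via Hough circle"""
    K=cal('wrist'); im=viewer.capture('wrist'); u,v=proj(K,(*guess,z)); r=np.linalg.norm(proj(K,(guess[0]+29,guess[1],z))-[u,v])
    if save: cv2.imwrite(save,im)
    g=cv2.GaussianBlur(cv2.cvtColor(im,cv2.COLOR_BGR2GRAY),(3,3),0)
    c=cv2.HoughCircles(g,cv2.HOUGH_GRADIENT,1.5,20,param1=120,param2=22,minRadius=int(r*.88),maxRadius=int(r*1.12))
    print('pred',u.round(),v.round(),r.round(1))
    if c is not None:
        for q in sorted(c[0],key=lambda q:np.hypot(q[0]-u,q[1]-v))[:3]: print(q,atz(K,q[0],q[1],z).round(1))
    return im
E
python3 - <<'E'
from h import *
o,M=st();print(o['ee_pos'].round(1),o['width'])
find((465,263))
for d in models.recognise('wrist','tin1'):
    K=cal('wrist');print(np.round(d['extent']),round(d['p'],2),atz(K,*d['extent'][:2],25).round(1))
move([465,263,60],Y)
E
```

```text
[467.5 236.  154.7] 72.4190297867807
pred 284.0 183.0 33.8
[284.25 183.75  32.6 ] [465.  262.6  28. ]
[210.75  63.75  36.05] [403.5 353.2  28. ]
[447.75 170.25  31.1 ] [602.9 281.1  28. ]
[377.  45.  85.  87.] 0.81 [531.2 374.2  25. ]
[285. 183.  71.  69.] 0.67 [465.3 263.   25. ]
[214.  60.  76.  82.] 0.64 [405.5 356.6  25. ]
[439. 172.  76.  72.] 0.59 [597.4 279.8  25. ]
rot tool deg [ 0.06  0.02 -0.27] | shift in NEW tool axes [26.8 -0.9 94.8] | j7 -0.87 t 12.25
```

Call:
arm_command:
  plan:
    - [[0,0,0,10,-0.5,12,-0.7],[0,0,0,12,-0.4,28,-0.7],[0,0,0,4.5,0,32,-0.7],[0,0,0,0,0,28,-0.7],[0,0,0,0,0,18,-0.7],[0,0,0,0,0,8,-0.7],[0,0,0,0,0,1,-0.7],[0,0,0,0,0,0,-0.7],[0,0,0,0,0,0,-0.7],[0,0,0,0,0,0,-0.7]]

```text
time_s: 13.25
ee_pos: [465.1, 263.9, 28.3]
orientation: [0.688, 0.726, 0.001, 0.0]
contact_force: [-0.1, -0.3, -0.7]
width: 72.6
grip_force: 0.0
```

```bash
python3 - <<'E'
from h import *
move([465,262.8,27],Y)
E
```

```text
rot tool deg [ 0.1  -0.04 -0.17] | shift in NEW tool axes [-1.1 -0.2  1.3] | j7 -1.07 t 13.25
```

Call:
arm_command:
  plan:
    - [[0,0,0,-1,0,0.3,1],[0,0,0,0,0,0,1],[0,0,0,0,0,0,1],[0,0,0,0,0,0,1],[0,0,0,0,0,-15,1],[0,0,0,0,0,-35,1],[0,0,0,-20,5,-40,1],[0,0,0,-35,8,-40,1],[0,0,0,-45,10,-40,1],[0,0,0,-45,10,-35,1]]

```text
time_s: 14.25
ee_pos: [500.5, 135.5, 219.8]
orientation: [0.687, 0.726, 0.001, 0.001]
contact_force: [0.5, -0.2, 0.0]
width: 56.0
grip_force: 63.7
```

```bash
python3 - <<'E'
from h import *
print(robot.get_obs()['width'])
move([547,-117.3,225],Y)
E
```

```text
56.04251137847333
rot tool deg [ 0.1  -0.01 -0.05] | shift in NEW tool axes [-255.    32.3   -5.2] | j7 -0.58 t 14.25
```

Call:
arm_command:
  plan:
    - [[0,0,0,-46,6,0,1],[0,0,0,-46,6,0,1],[0,0,0,-46,6,0,1],[0,0,0,-43,6,0,1],[0,0,0,-35,4,0,1],[0,0,0,-18,2,0,1],[0,0,0,-4,0,0,1],[0,0,0,0,0,0,1],[0,0,0,0,0,0,1],[0,0,0,0,0,0,1]]

```text
time_s: 15.25
ee_pos: [543.1, -97.9, 217.5]
orientation: [0.687, 0.727, 0.0, -0.0]
contact_force: [0.4, 0.1, 0.6]
width: 56.2
grip_force: 63.7
```

```bash
python3 - <<'E'
from h import *
print(robot.get_obs()['width'])
move([547,-117.3,178],Y)
K=cal('wrist'); o,M=st(); find(o['ee_pos'][:2],o['ee_pos'][2])
E
```

```text
56.19737221651701
rot tool deg [ 0.02 -0.02  0.02] | shift in NEW tool axes [-19.6   2.8  39.5] | j7 -0.13 t 15.25
pred 286.0 283.0 62.1
[284.25 290.25  66.45] [ 542.5 -101.5  217.5]
[285.75 269.25  66.45] [542.6 -90.8 217.5]
```

Call:
arm_command:
  plan:
    - [[0,0,0,-8,1.2,0,1],[0,0,0,-8,1.2,0,1],[0,0,0,-3,0.4,0,1],[0,0,0,0,0,0,1],[0,0,0,0,0,10,1],[0,0,0,0,0,14,1],[0,0,0,0,0,10,1],[0,0,0,0,0,5,1],[0,0,0,0,0,0,1],[0,0,0,0,0,0,1]]

```text
time_s: 16.3
ee_pos: [547.2, -118.5, 178.2]
orientation: [0.688, 0.726, 0.0, 0.0]
contact_force: [-0.3, -0.7, -0.6]
width: 55.8
grip_force: 63.7
```

```bash
python3 - <<'E'
from h import *
print(robot.get_obs()['width'])
move([546.8,-117.6,134],Y)
E
```

```text
55.84424333843678
rot tool deg [ 0.01 -0.01 -0.13] | shift in NEW tool axes [ 0.9 -0.4 44.2] | j7 -0.13 t 16.3
```

Call:
arm_command:
  plan:
    - [[0,0,0,0.8,-0.3,4,1],[0,0,0,0,0,7,1],[0,0,0,0,0,7,1],[0,0,0,0,0,8,1],[0,0,0,0,0,8,1],[0,0,0,0,0,7,1],[0,0,0,0,0,4,1],[0,0,0,0,0,0,1],[0,0,0,0,0,0,1]]

```text
time_s: 17.2
ee_pos: [546.3, -117.9, 133.0]
orientation: [0.688, 0.726, -0.0, -0.0]
contact_force: [-0.3, -0.3, 1.5]
width: 56.2
grip_force: 63.9
```

Call:
arm_command:
  plan:
    - [[0,0,0,0,0,0,-0.7],[0,0,0,0,0,0,-0.7],[0,0,0,0,0,0,-0.7],[0,0,0,0,0,-8,-0.7],[0,0,0,0,0,-20,-0.7],[0,0,0,0,0,-30,-0.7],[0,0,0,0,0,-30,-0.7],[0,0,0,15,0,-10,-0.7],[0,0,0,0,0,0,-0.7]]

```text
time_s: 18.1
ee_pos: [546.6, -100.1, 233.2]
orientation: [0.687, 0.727, 0.001, 0.001]
contact_force: [0.1, -0.1, -0.8]
width: 72.5
grip_force: 0.0
```

```bash
python3 - <<'E'
from h import *
im=find((547,-117.3),141,'pics/w6.png')
cv2.imwrite('pics/w6c.png',cv2.resize(im[140:340,170:400],None,fx=3,fy=3))
move([534,375,150],Y)
E
```

```text
pred 285.0 246.0 36.9
[287.25 242.25  40.1 ] [ 548.9 -113.7  141. ]
[291.75 206.25  36.8 ] [550.6 -84.7 141. ]
[533.25  71.25  36.8 ] [707.4  17.7 141. ]
rot tool deg [0.04 0.02 0.  ] | shift in NEW tool axes [476.3  14.9  81.5] | j7 -0.11 t 18.15
```

View pics/w6c.png

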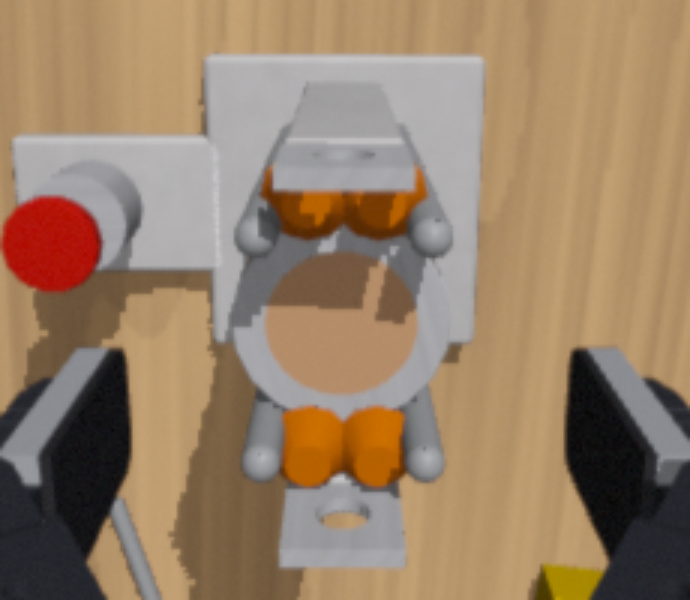

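Orange is caught under the catches (crop 342,320). Next is yellow.

Call:
arm_command:
  plan:
    - [[0,0,0,25,1,0,-0.7],[0,0,0,43,1,0,-0.7],[0,0,0,43,1,0,-0.7],[0,0,0,43,1,0,-0.7],[0,0,0,43,2,0,-0.7],[0,0,0,43,2,5,-0.7],[0,0,0,43,2,15,-0.7],[0,0,0,43,2,15,-0.7],[0,0,0,43,2,15,-0.7],[0,0,0,40,1,15,-0.7]]

```text
time_s: 19.15
ee_pos: [538.0, 307.4, 163.4]
orientation: [0.688, 0.726, -0.002, -0.0]
contact_force: [0.5, -0.3, 0.4]
width: 72.8
grip_force: 0.0
```

Call:
arm_command:
  plan:
    - [[0,0,0,30,0,12,-0.7],[0,0,0,15,0,4,-0.7],[0,0,0,0,0,0,-0.7],[0,0,0,0,0,0,-0.7],[0,0,0,0,0,0,-0.7],[0,0,0,0,0,0,-0.7]]

```text
time_s: 19.75
ee_pos: [537.8, 349.2, 150.7]
orientation: [0.689, 0.725, 0.0, 0.001]
contact_force: [-0.1, 0.7, 0.4]
width: 72.7
grip_force: 0.0
```

```bash
python3 - <<'E'
from h import *
find((533,375))
K=cal('wrist')
for d in models.recognise('wrist','tin1'):
    print(np.round(d['extent']),round(d['p'],2),atz(K,*d['extent'][:2],25).round(1))
move([533,375,27],Y)
E
```

```text
pred 281.0 185.0 34.3
[278.25 182.25  35.4 ] [530.1 377.5  28. ]
[350.25 291.75  32.1 ] [601.9 278.1  28. ]
[126.75 197.25  32.1 ] [401.5 358.2  28. ]
[134. 199.  77.  67.] 0.94 [405.9 356.3  25. ]
[280. 184.  71.  71.] 0.77 [531.8 376.1  25. ]
[341. 286.  50.  64.] 0.59 [592.9 282.4  25. ]
rot tool deg [ 0.06  0.02 -0.26] | shift in NEW tool axes [ 25.3  -3.  123.7] | j7 -0.98 t 19.85
```

Yellow is at about (531.5, 376).

Call:
arm_command:
  plan:
    - [[0,0,0,10,-2,12,-0.7],[0,0,0,11,-2,28,-0.7],[0,0,0,4,-0.7,32,-0.7],[0,0,0,0,0,28,-0.7],[0,0,0,0,0,16,-0.7],[0,0,0,0,0,6,-0.7],[0,0,0,0,0,1,-0.7],[0,0,0,0,0,0,-0.7],[0,0,0,0,0,0,-0.7],[0,0,0,0,0,0,-0.7]]

```text
time_s: 20.85
ee_pos: [531.2, 376.3, 28.4]
orientation: [0.688, 0.726, 0.001, 0.0]
contact_force: [0.5, 0.2, 0.7]
width: 72.6
grip_force: 0.0
```

```bash
python3 - <<'E'
from h import *
find((532,376))
move([532,376,27],Y)
E
```

```text
pred 288.0 284.0 61.9
[285.75 273.75  61.2 ] [530.9 381.   28. ]
[ 38.25 302.25  64.35] [414.4 360.1  28. ]
[  5.25 326.25  54.75] [396.3 346.1  28. ]
rot tool deg [ 0.09 -0.04 -0.17] | shift in NEW tool axes [-0.2  0.8  1.2] | j7 -1.11 t 20.9
```

```bash
cat >> h.py <<'E'
def lid(z=28):
    K=cal('wrist'); im=viewer.capture('wrist'); o,M=st(); u,v=proj(K,(*o['ee_pos'][:2],z)); u,v=int(u),int(v)
    c=np.median(im[v-5:v+6,u-5:u+6].reshape(-1,3),0); m=(np.linalg.norm(im.astype(int)-c,axis=2)<30).astype(np.uint8)
    n,l,s,cc=cv2.connectedComponentsWithStats(m); i=l[v,u]; x,y,w,h,a=s[i]
    print('tcp px',u,v,'box',x,y,w,h,a,'centre off (world)',(atz(K,x+w/2,y+h/2,z)-o['ee_pos']).round(1))
E
python3 - <<'E'
from h import *
lid()
E
```

```text
tcp px 285 283 box 245 243 86 78 5277 centre off (world) [1.  0.8 0. ]
```

Call:
arm_command:
  plan:
    - [[0,0,0,0.5,0.5,0.3,1],[0,0,0,0,0,0,1],[0,0,0,0,0,0,1],[0,0,0,0,0,0,1],[0,0,0,0,0,-15,1],[0,0,0,0,0,-35,1],[0,0,0,-20,2,-40,1],[0,0,0,-35,3,-40,1],[0,0,0,-42,4,-40,1],[0,0,0,-42,4,-25,1]]

```text
time_s: 21.95
ee_pos: [550.2, 246.6, 216.9]
orientation: [0.687, 0.727, 0.001, 0.0]
contact_force: [2.0, -0.2, -0.7]
width: 55.8
grip_force: 63.8
```

Call:
arm_command:
  plan:
    - [[0,0,0,-43,4,0,1],[0,0,0,-43,4,0,1],[0,0,0,-43,4,0,1],[0,0,0,-43,4,0,1],[0,0,0,-43,4,0,1],[0,0,0,-43,4,0,1],[0,0,0,-40,3,0,1],[0,0,0,-30,2,0,1],[0,0,0,-15,1,0,1],[0,0,0,0,0,0,1]]

```text
time_s: 22.95
ee_pos: [598.4, -97.0, 213.7]
orientation: [0.689, 0.724, -0.0, 0.0]
contact_force: [0.5, -0.6, -1.1]
width: 55.8
grip_force: 63.9
```

```bash
python3 - <<'E'
from h import *
print(robot.get_obs()['width'])
move([547,-117.5,178],Y)
E
```

```text
55.78952277386069
rot tool deg [-0.03  0.03 -0.38] | shift in NEW tool axes [-17.6 -52.5  35.7] | j7 -0.18 t 22.95
```

Call:
arm_command:
  plan:
    - [[0,0,-0.4,-5,-20,0,1],[0,0,0,-6,-22,0,1],[0,0,0,-5,-9,0,1],[0,0,0,0,-1,0,1],[0,0,0,0,0,0,1],[0,0,0,0,0,0,1],[0,0,0,0,0,0,1]]

```text
time_s: 23.65
ee_pos: [548.4, -112.9, 214.0]
orientation: [0.685, 0.728, 0.0, 0.0]
contact_force: [0.8, 0.4, -1.1]
width: 55.7
grip_force: 63.9
```

```bash
python3 - <<'E'
from h import *
move([547,-117.5,178],Y)
lid(robot.get_obs()['ee_pos'][2])
E
```

```text
rot tool deg [ 0.04 -0.03  0.3 ] | shift in NEW tool axes [-4.5 -1.6 36. ] | j7 -0.12 t 23.65
tcp px 285 283 box 243 244 86 78 5297 centre off (world) [0.1 0.3 0.1]
```

Call:
arm_command:
  plan:
    - [[0,0,0.3,-4,-1.5,0,1],[0,0,0,0,0,8,1],[0,0,0,0,0,12,1],[0,0,0,0,0,11,1],[0,0,0,0,0,4,1],[0,0,0,0,0,0,1],[0,0,0,0,0,0,1],[0,0,0,0,0,0,1]]

```text
time_s: 24.5
ee_pos: [546.7, -117.6, 179.3]
orientation: [0.687, 0.726, 0.0, 0.0]
contact_force: [0.5, 0.7, -0.6]
width: 56.0
grip_force: 63.9
```

```bash
python3 - <<'E'
from h import *
move([546.8,-117.6,133.5],Y)
E
```

```text
rot tool deg [ 0.05  0.01 -0.05] | shift in NEW tool axes [-0.   0.1 45.8] | j7 -0.14 t 24.5
```

Call:
arm_command:
  plan:
    - [[0,0,0,0,0,4,1],[0,0,0,0,0,7,1],[0,0,0,0,0,8,1],[0,0,0,0,0,8,1],[0,0,0,0,0,8,1],[0,0,0,0,0,7,1],[0,0,0,0,0,4.5,1],[0,0,0,0,0,0,1],[0,0,0,0,0,0,1]]

```text
time_s: 25.4
ee_pos: [546.0, -117.6, 132.2]
orientation: [0.687, 0.726, -0.0, -0.0]
contact_force: [0.5, 0.2, 1.7]
width: 55.8
grip_force: 64.2
```

Call:
arm_command:
  plan:
    - [[0,0,0,0,0,0,-0.7],[0,0,0,0,0,0,-0.7],[0,0,0,0,0,0,-0.7],[0,0,0,0,0,-8,-0.7],[0,0,0,0,0,-20,-0.7],[0,0,0,0,0,-30,-0.7],[0,0,0,0,0,-30,-0.7],[0,0,0,15,0,-10,-0.7],[0,0,0,0,0,0,-0.7]]

```text
time_s: 26.3
ee_pos: [546.2, -99.8, 232.4]
orientation: [0.686, 0.728, 0.001, 0.001]
contact_force: [0.7, 0.2, -0.2]
width: 72.8
grip_force: 0.0
```

```bash
cat >> h.py <<'E'
def caught():
    """inner coloured lid disc seen in the well: centre and width tell its height (yellow held: 86 px at TCP)"""
    K=cal('wrist'); im=viewer.capture('wrist'); u,v=proj(K,(547,-117.4,141)).astype(int)
    c=np.median(im[v-2:v+8,u-6:u+7].reshape(-1,3),0); d=cv2.cvtColor(im,cv2.COLOR_BGR2HSV)
    h=d[v+4,u,0].astype(int); m=((abs(d[...,0].astype(int)-h)<7)&(d[...,1]>25)).astype(np.uint8)
    n,l,s,_=cv2.connectedComponentsWithStats(m); x,y,w,hh,a=s[l[v+4,u]]
    f=K[0]; q=(np.array([547,-117.4,141])-K[3][:3,3])@K[3][:3,:3]; q2=(np.array([547,-117.4,171])-K[3][:3,3])@K[3][:3,:3]
    print('lid px',x,y,w,hh,'expect centre',u,v,'expected w caught',41*f/-q[2],'loose',41*f/-q2[2])
    return im
E
python3 - <<'E'
from h import *
cv2.imwrite('pics/w7.png',caught())
move([404.5,350,150],Y)
print(robot.get_obs()['ee_pos'])
E
```

```text
lid px 258 224 52 48 expect centre 285 247 expected w caught 52.4897963781179 loose 60.07314134036243
rot tool deg [0.04 0.02 0.1 ] | shift in NEW tool axes [ 458.3 -115.4   80.7] | j7 -0.12 t 26.35
[ 545.36339538 -101.07331353  230.71416614]
```

Yellow is caught: lid width 52 px, as expected for a caught tin. Next is green.

Call:
arm_command:
  plan:
    - [[0,0,0,25,-6,0,-0.7],[0,0,0,42,-11,0,-0.7],[0,0,0,42,-11,0,-0.7],[0,0,0,42,-11,0,-0.7],[0,0,0,42,-11,0,-0.7],[0,0,0,42,-11,5,-0.7],[0,0,0,42,-11,15,-0.7],[0,0,0,42,-11,15,-0.7],[0,0,0,42,-11,15,-0.7],[0,0,0,40,-11,15,-0.7]]

```text
time_s: 27.35
ee_pos: [417.1, 292.6, 163.2]
orientation: [0.687, 0.726, -0.001, -0.0]
contact_force: [1.1, 0.6, 0.2]
width: 72.6
grip_force: 0.0
```

Call:
arm_command:
  plan:
    - [[0,0,0,25,-6,12,-0.7],[0,0,0,10,-3,4,-0.7],[0,0,0,0,0,0,-0.7],[0,0,0,0,0,0,-0.7],[0,0,0,0,0,0,-0.7],[0,0,0,0,0,0,-0.7]]

```text
time_s: 27.95
ee_pos: [408.8, 324.9, 149.7]
orientation: [0.688, 0.725, 0.0, 0.001]
contact_force: [-0.4, 0.4, -0.2]
width: 72.5
grip_force: 0.0
```

```bash
python3 - <<'E'
from h import *
find((404.5,356))
K=cal('wrist')
for d in models.recognise('wrist','tin1'):
    print(np.round(d['extent']),round(d['p'],2),atz(K,*d['extent'][:2],25).round(1))
move([404.5,356,27],Y)
E
```

```text
pred 282.0 179.0 34.6
[279.75 179.25  35.4 ] [402.2 356.   28. ]
[236.25 326.25  33.75] [367. 212.  28.]
[488.25 266.25  37.05] [595.1 286.6  28. ]
[282. 177.  75.  65.] 0.94 [404.1 358.1  25. ]
rot tool deg [ 0.05  0.02 -0.16] | shift in NEW tool axes [ 30.7  -2.2 122.7] | j7 -1.11 t 28.05
```

Call:
arm_command:
  plan:
    - [[0,0,0,12,-2,12,-0.7],[0,0,0,13,-1,28,-0.7],[0,0,0,5,-0.2,32,-0.7],[0,0,0,1,0,28,-0.7],[0,0,0,0,0,16,-0.7],[0,0,0,0,0,6,-0.7],[0,0,0,0,0,1,-0.7],[0,0,0,0,0,0,-0.7],[0,0,0,0,0,0,-0.7],[0,0,0,0,0,0,-0.7]]

```text
time_s: 29.05
ee_pos: [403.4, 357.5, 27.3]
orientation: [0.687, 0.726, 0.001, 0.0]
contact_force: [-0.6, 0.3, 0.7]
width: 72.3
grip_force: 0.0
```

```bash
python3 - <<'E'
from h import *
print(robot.get_obs()['ee_pos'],robot.get_obs()['contact_force'])
lid()
E
```

```text
[403.35189404 357.45985649  27.29703495] [-0.56261383  0.33610853  0.71233725]
tcp px 285 284 box 242 247 86 79 5293 centre off (world) [-0.3 -1.1  0.9]
```

Call:
arm_command:
  plan:
    - [[0,0,0,-0.8,0,0,1],[0,0,0,0,0,0,1],[0,0,0,0,0,0,1],[0,0,0,0,0,0,1],[0,0,0,0,0,-15,1],[0,0,0,0,0,-35,1],[0,0,0,-20,5,-40,1],[0,0,0,-35,8,-40,1],[0,0,0,-42,10,-40,1],[0,0,0,-42,10,-25,1]]

```text
time_s: 30.1
ee_pos: [440.9, 228.2, 215.5]
orientation: [0.686, 0.727, 0.002, 0.0]
contact_force: [1.3, -0.2, -0.7]
width: 55.5
grip_force: 63.8
```

Call:
arm_command:
  plan:
    - [[0,0,0,-42,10,0,1],[0,0,0,-42,10,0,1],[0,0,0,-42,10,0,1],[0,0,0,-42,10,0,1],[0,0,0,-42,10,0,1],[0,0,0,-42,10,0,1],[0,0,0,-40,10,0,1],[0,0,0,-30,8,0,1],[0,0,0,-15,4,0,1],[0,0,0,0,0,0,1]]

```text
time_s: 31.1
ee_pos: [541.4, -105.8, 212.7]
orientation: [0.689, 0.725, 0.0, 0.0]
contact_force: [-0.7, 1.0, -1.3]
width: 55.8
grip_force: 63.8
```

```bash
python3 - <<'E'
from h import *
print(robot.get_obs()['width'])
move([547,-117.5,178],Y)
E
```

```text
55.78910982494564
rot tool deg [ 0.01 -0.   -0.26] | shift in NEW tool axes [-12.    4.9  34.7] | j7 -0.15 t 31.1
```

Call:
arm_command:
  plan:
    - [[0,0,-0.2,-5,3,0,1],[0,0,0,-4,1.5,0,1],[0,0,0,0,0,0,1],[0,0,0,0,0,0,1],[0,0,0,0,0,8,1],[0,0,0,0,0,12,1],[0,0,0,0,0,9,1],[0,0,0,0,0,3,1],[0,0,0,0,0,0,1],[0,0,0,0,0,0,1]]

```text
time_s: 32.1
ee_pos: [546.6, -115.8, 179.6]
orientation: [0.687, 0.727, -0.001, 0.002]
contact_force: [1.6, -6.2, -3.1]
width: 56.0
grip_force: 65.3
```

```bash
python3 - <<'E'
from h import *
move([546.8,-117.6,133.5],Y)
lid(robot.get_obs()['ee_pos'][2])
E
```

```text
rot tool deg [0.03 0.22 0.06] | shift in NEW tool axes [-1.8  0.1 46.1] | j7 -0.16 t 32.1
tcp px 285 283 box 243 246 87 78 5299 centre off (world) [ 0.3 -0.7  0.2]
```

Call:
arm_command:
  plan:
    - [[0,0,0,-1.5,0,0,1],[0,0,0,0,0,0,1],[0,0,0,0,0,0,1],[0,0,0,0,0,0,1]]

```text
time_s: 32.55
ee_pos: [546.5, -116.0, 179.8]
orientation: [0.686, 0.727, -0.001, 0.001]
contact_force: [3.3, -5.1, -3.7]
width: 56.0
grip_force: 65.3
```

```bash
python3 - <<'E'
from h import *
move([546.8,-117.6,133.5],Y)
lid(robot.get_obs()['ee_pos'][2])
E
```

```text
rot tool deg [-0.    0.12  0.11] | shift in NEW tool axes [-1.6  0.2 46.3] | j7 -0.16 t 32.55
tcp px 286 283 box 243 246 87 78 5303 centre off (world) [ 0.3 -0.8  0. ]
```

Call:
arm_command:
  plan:
    - [[0,0,0,-2,0.3,0,1],[0,0,0,0,0,0,1],[0,0,0,0,0,0,1],[0,0,0,0,0,0,1]]

```text
time_s: 33.0
ee_pos: [546.6, -116.1, 180.5]
orientation: [0.686, 0.728, -0.0, -0.0]
contact_force: [-0.1, -3.4, -1.8]
width: 55.8
grip_force: 65.3
```

```bash
python3 - <<'E'
from h import *
move([546.8,-117.6,133.5],Y)
cv2.imwrite('pics/w8.png',viewer.capture('wrist'))
E
```

```text
rot tool deg [-0.03  0.01  0.16] | shift in NEW tool axes [-1.5  0.1 47. ] | j7 -0.16 t 33.0
```

View pics/w8.png

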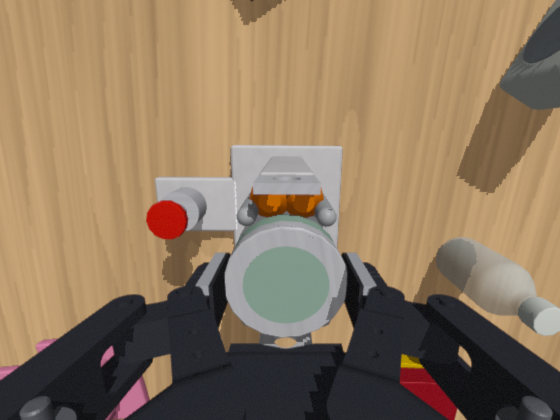

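The green tin is held at (286,283) with its rim touching the +y posts at (247,213) and (327,213). The force falls as I shift to -y, so I'll continue.

Call:
arm_command:
  plan:
    - [[0,0,0,-2.5,0,-1,1],[0,0,0,0,0,0,1],[0,0,0,0,0,0,1],[0,0,0,0,0,0,1]]

```text
time_s: 33.45
ee_pos: [547.0, -118.2, 181.6]
orientation: [0.686, 0.728, 0.0, -0.0]
contact_force: [0.1, 0.2, -1.1]
width: 56.1
grip_force: 65.3
```

Free and centred now. Pressing down.

Call:
arm_command:
  plan:
    - [[0,0,0,0.3,0,5,1],[0,0,0,0,0,8,1],[0,0,0,0,0,8,1],[0,0,0,0,0,8,1],[0,0,0,0,0,8,1],[0,0,0,0,0,7,1],[0,0,0,0,0,3.5,1],[0,0,0,0,0,0,1],[0,0,0,0,0,0,1]]

```text
time_s: 34.35
ee_pos: [547.0, -118.3, 134.1]
orientation: [0.686, 0.728, 0.0, -0.0]
contact_force: [-0.1, -1.1, 2.4]
width: 55.9
grip_force: 65.7
```

Call:
arm_command:
  plan:
    - [[0,0,0,0,0,1,1],[0,0,0,0,0,0,-0.7],[0,0,0,0,0,0,-0.7],[0,0,0,0,0,0,-0.7],[0,0,0,0,0,-8,-0.7],[0,0,0,0,0,-20,-0.7],[0,0,0,0,0,-30,-0.7],[0,0,0,0,0,-30,-0.7],[0,0,0,15,0,-10,-0.7],[0,0,0,0,0,0,-0.7]]

```text
time_s: 35.35
ee_pos: [546.8, -100.5, 233.0]
orientation: [0.685, 0.729, 0.001, 0.001]
contact_force: [0.9, 1.1, 0.3]
width: 72.2
grip_force: 0.0
```

```bash
python3 - <<'E'
from h import *
cv2.imwrite('pics/w9.png',caught())
move([601,265,150],Y)
E
```

```text
lid px 259 223 51 48 expect centre 284 246 expected w caught 52.385575495069695 loose 59.93666103685123
rot tool deg [0.04 0.02 0.3 ] | shift in NEW tool axes [363.1  75.5  81.4] | j7 -0.13 t 35.4
```

Green is caught. Last tin: pink.

Call:
arm_command:
  plan:
    - [[0,0,0,25,5,0,-0.75],[0,0,0,42,9,0,-0.75],[0,0,0,42,9,0,-0.75],[0,0,0,42,9,0,-0.75],[0,0,0,42,9,12,-0.75],[0,0,0,42,9,17,-0.75],[0,0,0,42,9,17,-0.75],[0,0,0,40,9,17,-0.75],[0,0,0,22,5,12,-0.75],[0,0,0,8,2,5,-0.75]]

```text
time_s: 36.4
ee_pos: [598.3, 250.1, 147.7]
orientation: [0.684, 0.729, -0.002, -0.002]
contact_force: [0.5, -0.6, 0.2]
width: 74.8
grip_force: 0.0
```

Call:
arm_command:
  plan:
    - [[0,0,0,0,0,0,-0.75],[0,0,0,0,0,0,-0.75],[0,0,0,0,0,0,-0.75],[0,0,0,0,0,0,-0.75]]

```text
time_s: 36.8
ee_pos: [601.3, 245.6, 151.7]
orientation: [0.687, 0.727, 0.0, 0.001]
contact_force: [0.2, 0.2, -0.4]
width: 74.7
grip_force: 0.0
```

```bash
python3 - <<'E'
from h import *
im=find((601,278))
cv2.imwrite('pics/w10.png',im)
K=cal('wrist')
for d in models.recognise('wrist','tin1'):
    print(np.round(d['extent']),round(d['p'],2),atz(K,*d['extent'][:2],25).round(1))
move([601,277.5,27],Y)
E
```

```text
pred 287.0 178.0 34.3
[288.75 176.25  35.4 ] [602.1 279.3  28. ]
rot tool deg [0.06 0.02 0.06] | shift in NEW tool axes [ 31.2   1.6 124.6] | j7 -0.8 t 36.9
```

View pics/w10.png

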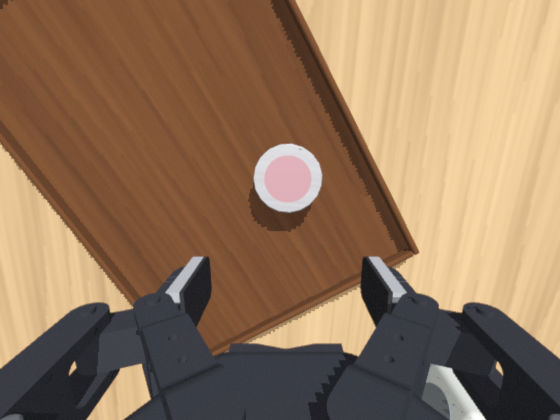

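Pink is at (288,178) with the rim close on the right (357,178). I'll turn the grip 25° so the right finger points at the free corner.

Call:
arm_command:
  plan:
    - [[0,0,8.4,0,0,15,-0.7],[0,0,8.4,0,0,20,-0.7],[0,0,8.4,0,0,20,-0.7],[0,0,0,0,0,10,-0.7],[0,0,0,0,0,0,-0.7],[0,0,0,0,0,0,-0.7],[0,0,0,0,0,0,-0.7]]

```text
time_s: 37.6
ee_pos: [601.3, 247.8, 87.2]
orientation: [0.828, 0.561, 0.001, -0.0]
contact_force: [0.8, -0.2, -0.3]
width: 72.6
grip_force: 0.0
```

```bash
python3 - <<'E'
from h import *
find((601.3,278)); a=np.radians(-22)
move([601.3,278,27.5],(np.cos(a),np.sin(a)))
E
```

```text
pred 268.0 198.0 46.0
[270.75 197.25  43.15] [603.1 278.1  28. ]
[393.75 234.75  43.45] [668.5 224.9  28. ]
[129.75 260.25  50.05] [498.6 273.5  28. ]
rot tool deg [ 0.07 -0.09  0.2 ] | shift in NEW tool axes [ 28.1 -11.3  59.7] | j7 -1.22 t 37.65
```

Call:
arm_command:
  plan:
    - [[0,0,0,13,-5,2,-0.7],[0,0,0,12,-4.6,10,-0.7],[0,0,0,3.5,-1,18,-0.7],[0,0,0,0,0,18,-0.7],[0,0,0,0,0,9,-0.7],[0,0,0,0,0,2,-0.7],[0,0,0,0,0,0,-0.7],[0,0,0,0,0,0,-0.7],[0,0,0,0,0,0,-0.7]]

```text
time_s: 38.55
ee_pos: [602.0, 277.9, 27.9]
orientation: [0.828, 0.56, 0.001, 0.0]
contact_force: [0.2, -0.5, -0.0]
width: 72.7
grip_force: 0.0
```

```bash
python3 - <<'E'
from h import *
print(robot.get_obs()['ee_pos'],robot.get_obs()['contact_force'])
lid()
E
```

```text
[601.98121206 277.85350768  27.89338191] [ 0.19324355 -0.47977648 -0.00284605]
tcp px 286 283 box 242 246 86 78 5260 centre off (world) [-0.8 -0.5  0.1]
```

Centred. Grip, lift and rotate back.

Call:
arm_command:
  plan:
    - [[0,0,0,0,0,0,1],[0,0,0,0,0,0,1],[0,0,0,0,0,0,1],[0,0,0,0,0,0,1],[0,0,0,0,0,-15,1],[0,0,0,0,0,-35,1],[0,0,-8.4,0,0,-40,1],[0,0,-8.4,0,0,-40,1],[0,0,-8.4,0,0,-40,1],[0,0,0,-20,-1,-18,1]]

```text
time_s: 39.6
ee_pos: [601.4, 262.0, 220.2]
orientation: [0.683, 0.73, 0.004, -0.0]
contact_force: [-0.1, -0.0, -0.4]
width: 55.8
grip_force: 63.6
```

```bash
python3 - <<'E'
from h import *
print(robot.get_obs()['width'])
move([547,-117.5,214],Y)
E
```

```text
55.83819521294446
rot tool deg [ 0.31 -0.33  0.56] | shift in NEW tool axes [-375.9  -75.6    6.2] | j7 -0.76 t 39.6
```

Call:
arm_command:
  plan:
    - [[0,0,0.3,-38,-8,0,1],[0,0,0,-42,-9,0,1],[0,0,0,-42,-9,0,1],[0,0,0,-42,-9,0,1],[0,0,0,-42,-9,0,1],[0,0,0,-42,-9,0,1],[0,0,0,-42,-9,0,1],[0,0,0,-35,-7,0,1],[0,0,0,-18,-4,0,1],[0,0,0,-8,-1,0,1]]

```text
time_s: 40.6
ee_pos: [545.8, -99.5, 215.2]
orientation: [0.689, 0.724, -0.001, 0.0]
contact_force: [0.3, 0.7, -0.9]
width: 55.8
grip_force: 63.6
```

Call:
arm_command:
  plan:
    - [[0,0,0,0,0,0,1],[0,0,0,0,0,0,1],[0,0,0,0,0,0,1],[0,0,0,0,0,0,1]]

```text
time_s: 41.0
ee_pos: [546.8, -95.1, 215.2]
orientation: [0.687, 0.727, 0.0, -0.0]
contact_force: [0.4, -0.2, -0.3]
width: 55.8
grip_force: 63.6
```

```bash
python3 - <<'E'
from h import *
move([547,-117.8,180],Y)
lid(robot.get_obs()['ee_pos'][2])
E
```

```text
rot tool deg [ 0.02 -0.02 -0.01] | shift in NEW tool axes [-22.6  -1.1  35.2] | j7 -0.17 t 41.0
tcp px 285 283 box 243 245 86 78 5265 centre off (world) [ 0.1 -0.   0.1]
```

Call:
arm_command:
  plan:
    - [[0,0,0,-10,-0.5,0,1],[0,0,0,-9,-0.5,0,1],[0,0,0,-3.6,0,0,1],[0,0,0,0,0,0,1],[0,0,0,0,0,8,1],[0,0,0,0,0,12,1],[0,0,0,0,0,10,1],[0,0,0,0,0,4,1],[0,0,0,0,0,0,1],[0,0,0,0,0,0,1]]

```text
time_s: 42.05
ee_pos: [546.9, -119.2, 181.0]
orientation: [0.688, 0.726, 0.0, 0.0]
contact_force: [-0.3, -0.4, 0.1]
width: 55.8
grip_force: 63.6
```

```bash
python3 - <<'E'
from h import *
move([546.8,-117.8,133.5],Y)
E
```

```text
rot tool deg [ 0.   -0.   -0.13] | shift in NEW tool axes [ 1.4 -0.1 47.5] | j7 -0.16 t 42.05
```

Call:
arm_command:
  plan:
    - [[0,0,0,1.3,0,5,1],[0,0,0,0,0,8,1],[0,0,0,0,0,8,1],[0,0,0,0,0,8,1],[0,0,0,0,0,8,1],[0,0,0,0,0,7,1],[0,0,0,0,0,4,1],[0,0,0,0,0,0,1],[0,0,0,0,0,0,1]]

```text
time_s: 42.95
ee_pos: [546.7, -118.0, 133.0]
orientation: [0.688, 0.726, -0.0, -0.0]
contact_force: [-0.1, 0.1, 2.5]
width: 55.8
grip_force: 64.1
```

Call:
arm_command:
  plan:
    - [[0,0,0,0,0,0,-0.7],[0,0,0,0,0,0,-0.7],[0,0,0,0,0,0,-0.7],[0,0,0,0,0,-8,-0.7],[0,0,0,0,0,-20,-0.7],[0,0,0,0,0,-30,-0.7],[0,0,0,0,0,-30,-0.7],[0,0,0,15,0,-10,-0.7],[0,0,0,0,0,0,-0.7]]

```text
time_s: 43.85
ee_pos: [546.6, -100.2, 233.0]
orientation: [0.687, 0.727, 0.001, 0.001]
contact_force: [0.5, -0.1, 0.8]
width: 72.5
grip_force: 0.0
```

```bash
python3 - <<'E'
from h import *
im=caught();cv2.imwrite('pics/w11.png',im)
print(models.recognise('wrist','pin'))
move([490,-330,320],Y)
E
```

```text
lid px 259 224 51 48 expect centre 284 246 expected w caught 52.36694856534416 loose 59.91225421537885
[{'extent': [217.8, 330.4, 21.3, 50.0], 'p': 0.52}]
rot tool deg [-0.08  0.02 -0.06] | shift in NEW tool axes [-224.1  -67.8  -89.7] | j7 -0.14 t 43.95
```

All five tins are caught. Now the pin.

Call:
arm_command:
  plan:
    - [[0,0,0,-20,-5,-10,-0.7],[0,0,0,-38,-10,-10,-0.7],[0,0,0,-42,-10,-10,-0.7],[0,0,0,-42,-10,-10,-0.7],[0,0,0,-42,-10,0,-0.7],[0,0,0,-40,-10,0,-0.7],[0,0,0,-30,-9,0,-0.7],[0,0,0,-18,-5,0,-0.7],[0,0,0,-8,-3,0,-0.7],[0,0,0,0,0,0,-0.7]]

```text
time_s: 44.95
ee_pos: [488.6, -386.5, 270.1]
orientation: [0.688, 0.726, 0.0, -0.001]
contact_force: [-0.4, -0.3, -0.1]
width: 72.5
grip_force: 0.0
```

Call:
arm_command:
  plan:
    - [[0,0,0,0,0,0,-0.7],[0,0,0,0,0,0,-0.7],[0,0,0,0,0,0,-0.7],[0,0,0,0,0,0,-0.7]]

```text
time_s: 45.35
ee_pos: [489.4, -385.6, 271.3]
orientation: [0.687, 0.726, -0.0, 0.0]
contact_force: [-0.1, -0.1, -0.7]
width: 72.4
grip_force: 0.0
```

```bash
python3 - <<'E'
from h import *
o,M=st();print(o['ee_pos'].round(1)); K=cal('wrist'); im=viewer.capture('wrist'); cv2.imwrite('pics/w12.png',im)
np.save('K12.npy',np.array([*K[:3],*K[3].ravel()]))
hsv=cv2.cvtColor(im,cv2.COLOR_BGR2HSV); m=((hsv[...,0]>5)&(hsv[...,0]<16)&(hsv[...,1]>200)&(hsv[...,2]>110)).astype(np.uint8)
n,l,s,c=cv2.connectedComponentsWithStats(m)
for i in range(1,n):
    if s[i][4]>60:
        r=cv2.minAreaRect(np.argwhere(l==i)[:,::-1].astype(np.float32)); print(s[i],r,atz(K,*r[0],14).round(1))
E
```

```text
[ 489.4 -385.6  271.3]
[ 59 110  35  22 356] ((76.63999938964844, 121.47999572753906), (18.384775161743164, 35.63818359375), 81.8698959350586) [ 226.9 -316.1   14. ]
```

View pics/w12.png

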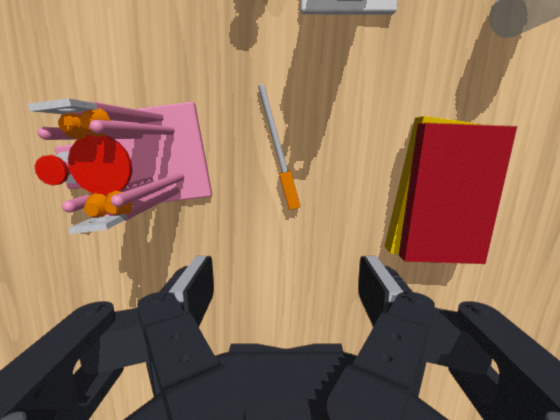

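Pin: tip (261,87), shoulder (284,173), handle end (295,209). The books at (460,190) stay clear of it.

```bash
python3 - <<'E'
from h import *
k=np.load('K12.npy');K=(*k[:3],k[3:].reshape(4,4))
im=cv2.imread('pics/w12.png'); hsv=cv2.cvtColor(im,cv2.COLOR_BGR2HSV)
m=((hsv[...,0]>6)&(hsv[...,0]<20)&(hsv[...,1]>170)&(hsv[...,2]>150)).astype(np.uint8); m[:160]=0;m[220:]=0;m[:,:270]=0;m[:,310:]=0
p=np.argwhere(m)[:,::-1].astype(np.float32); r=cv2.minAreaRect(p); print(len(p),r)
c=atz(K,*r[0],14); t=atz(K,261,87,8); s=atz(K,284,173,10); e=atz(K,295,209,12)
print('c',c,'tip',t,'sh',s,'end',e,'len',np.linalg.norm((t-c)[:2]),np.linalg.norm(t[:2]-s[:2]))
d=(t-c)[:2];d/=np.linalg.norm(d); print('yaw',np.degrees(np.arctan2(d[1],d[0])), 'centre from tip',t[:2]-135*d)
move([*c[:2],20.5],(d[1],-d[0]))
E
```

```text
444 ((289.5469055175781, 190.09646606445312), (37.905357360839844, 11.947970390319824), 75.37911987304688)
c [ 494.65427542 -387.42576266   14.        ] tip [ 452.60797768 -263.27056073    8.        ] sh [ 486.1997835  -365.96404089   10.        ] end [ 503.50572367 -413.02301573   12.        ] len 131.0816742404394 108.04795364500504
yaw 108.70914184410037 centre from tip [ 495.91113373 -391.1370406 ]
rot tool deg [ 1.000e-02  2.000e-02 -1.559e+01] | shift in NEW tool axes [ -3.2   4.6 250.8] | j7 0.37 t 45.4
```

Call:
arm_command:
  plan:
    - [[0,0,-7.8,0,0,15,-0.3],[0,0,-7.8,0,0,30,-0.3],[0,0,0,-3,3,38,-0.3],[0,0,0,-2,1.6,38,-0.3],[0,0,0,0,0,30,-0.3],[0,0,0,0,0,20,-0.3],[0,0,0,0,0,8,-0.3],[0,0,0,0,0,0,-0.3],[0,0,0,0,0,0,-0.3],[0,0,0,0,0,0,-0.3]]

```text
time_s: 46.4
ee_pos: [495.9, -390.2, 93.7]
orientation: [0.583, 0.812, -0.0, 0.001]
contact_force: [0.3, 0.3, 0.3]
width: 55.4
grip_force: 0.0
```

```bash
python3 - <<'E'
from h import *
o,M=st();print(o['ee_pos'].round(1)); K=cal('wrist'); im=viewer.capture('wrist'); cv2.imwrite('pics/w13.png',im)
np.save('K13.npy',np.array([*K[:3],*K[3].ravel()]))
hsv=cv2.cvtColor(im,cv2.COLOR_BGR2HSV)
m=((hsv[...,0]>6)&(hsv[...,0]<20)&(hsv[...,1]>170)&(hsv[...,2]>150)).astype(np.uint8)
n,l,s,c=cv2.connectedComponentsWithStats(m)
for i in range(1,n):
    if s[i][4]>150:
        r=cv2.minAreaRect(np.argwhere(l==i)[:,::-1].astype(np.float32)); print(s[i],r,atz(K,*r[0],16).round(1))
print('pred handle',proj(K,(495,-389,16)),'tip',proj(K,(452.6,-263,8)))
E
```

```text
[ 495.9 -390.2   93.7]
[ 275  191   22   69 1372] ((285.5, 225.0), (68.0, 21.0), 90.0) [ 494.4 -385.8   16. ]
pred handle [284.93059846 229.2499351 ] tip [284.97874564  23.17477287]
```

View pics/w13.png

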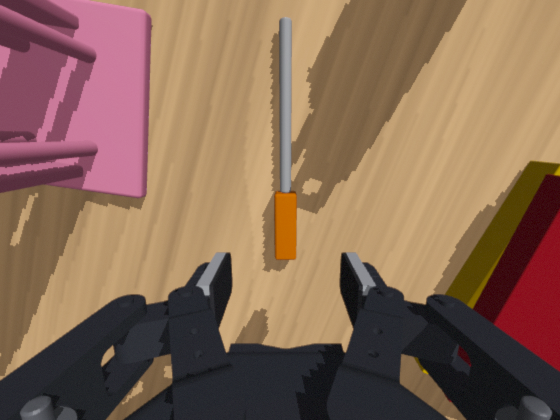

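The pin is aligned with the tool (rod at column 286, handle centre 285,225). Descend and grip.

Call:
arm_command:
  plan:
    - [[0,0,0,3,0,15,-0.3],[0,0,0,0,0,25,-0.3],[0,0,0,0,0,20,-0.3],[0,0,0,0,0,9,-0.3],[0,0,0,0,0,3,-0.3],[0,0,0,0,0,0,-0.3],[0,0,0,0,0,0,0.2],[0,0,0,0,0,0,0.2]]

```text
time_s: 47.25
ee_pos: [494.6, -387.2, 21.1]
orientation: [0.583, 0.812, 0.0, 0.001]
contact_force: [-0.5, 0.1, 0.7]
width: 34.6
grip_force: 0.0
```

Call:
arm_command:
  plan:
    - [[0,0,0,0,0,0,1],[0,0,0,0,0,0,1],[0,0,0,0,0,0,1],[0,0,0,0,0,0,1],[0,0,0,0,0,0,1]]
  grip_force: 90

```text
time_s: 47.75
ee_pos: [494.3, -387.2, 21.0]
orientation: [0.583, 0.812, -0.0, 0.001]
contact_force: [-1.9, 0.4, 6.6]
width: 13.6
grip_force: 89.5
```

Call:
arm_command:
  plan:
    - [[0,0,0,0,0,-6,1],[0,0,0,0,0,-15,1],[0,0,0,0,0,-25,1],[0,0,0,0,0,-30,1],[0,0,4,0,0,-30,1],[0,0,4,0,0,-25,1],[0,0,4,0,0,-15,1],[0,0,3.5,0,0,-6,1],[0,0,0,0,0,0,1],[0,0,0,0,0,0,1]]

```text
time_s: 48.75
ee_pos: [493.8, -386.8, 172.3]
orientation: [0.687, 0.727, -0.0, 0.0]
contact_force: [-1.1, -0.9, -0.9]
width: 13.7
grip_force: 88.8
```

```bash
python3 - <<'E'
from h import *
o,M=st();print(o['width'],o['ee_pos'])
move([558.6,-325.6,173],Y)
E
```

```text
13.72723532505932 [ 493.75973115 -386.79277256  172.31975565]
rot tool deg [-0.    0.01  0.03] | shift in NEW tool axes [57.5 68.2 -0.7] | j7 0.31 t 48.75
```

Call:
arm_command:
  plan:
    - [[0,0,0,6,7,0,1],[0,0,0,12,15,0,1],[0,0,0,15,18,0,1],[0,0,0,13,16,0,1],[0,0,0,8,9,0,1],[0,0,0,3,3,-1,1],[0,0,0,0,0,0,1],[0,0,0,0,0,0,1],[0,0,0,0,0,0,1],[0,0,0,0,0,0,1]]

```text
time_s: 49.75
ee_pos: [558.1, -327.2, 173.0]
orientation: [0.688, 0.726, -0.0, 0.0]
contact_force: [-0.0, 0.1, -1.0]
width: 13.3
grip_force: 88.8
```

```bash
python3 - <<'E'
from h import *
o,M=st();print(o['width'],o['ee_pos']); K=cal('wrist'); w=viewer.capture('wrist'); s=viewer.capture('side')
np.save('K14.npy',np.array([*K[:3],*K[3].ravel()])); cv2.imwrite('pics/w14.png',w);cv2.imwrite('pics/s14.png',s)
D=cal('side'); x=M[:,0]
c=o['ee_pos']-[0,0,13]
for q in (25,135): print(proj(K,c+q*x).round(1),proj(D,c+q*x).round(1))
print('eye',proj(K,(549.7,-165.9,160)),proj(D,(549.7,-165.9,160)))
u,v=proj(D,c+100*x).astype(int)
a=cv2.resize(w[:300,180:400],None,fx=2,fy=2); b=cv2.resize(s[v-60:v+60,u-50:u+50],None,fx=3.5,fy=5)[:600]
b=cv2.resize(s[v-75:v+75,u-45:u+45],None,fx=4,fy=4,interpolation=cv2.INTER_CUBIC)
print('side crop origin',u-45,v-75); cv2.imwrite('pics/c14.png',np.hstack([a,b]))
E
```

```text
13.349725059091229 [ 558.08972902 -327.22032463  173.04677169]
[286.  223.9] [322.  286.8]
[286.1 -47.7] [304.8 249.5]
eye [ 286.85806264 -134.98821103] [301.13947587 241.14540371]
side crop origin 265 185
```

View pics/c14.png

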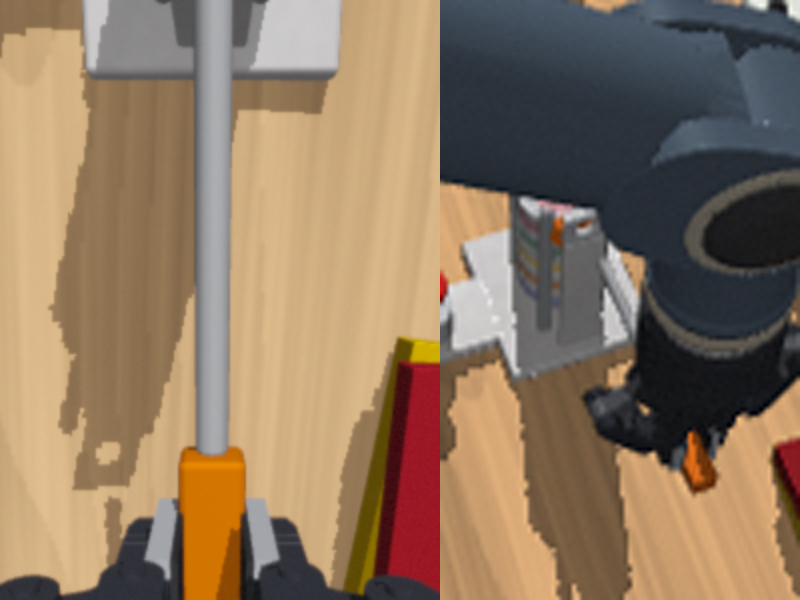

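The pin is held straight: shoulder at (286,226) where I predicted (286,224), rod at column 286, which lines up with the eyelet axis. That was the last picture I may view, so the rest is checked numerically.

Call:
arm_command:
  plan:
    - [[0,0,0,6,0.3,0,1],[0,0,0,10,0,0,1],[0,0,0,10,0,0,1],[0,0,0,9,0,0,1],[0,0,0,5,0,0,1],[0,0,0,0,0,0,1],[0,0,0,0,0,0,1],[0,0,0,0,0,0,1]]

```text
time_s: 50.65
ee_pos: [556.7, -287.0, 173.0]
orientation: [0.688, 0.726, -0.0, 0.0]
contact_force: [-1.0, 0.5, -0.5]
width: 13.5
grip_force: 88.8
```

```bash
python3 - <<'E'
from h import *
o,M=st(); p=o['ee_pos']; print(p,o['width'],o['contact_force'],'x err',p[0]-(546.7-.056*(p[1]+117.5)))
k=np.load('K14.npy');K=(*k[:3],k[3:].reshape(4,4)); im=cv2.imread('pics/w14.png')
sat=cv2.cvtColor(im,cv2.COLOR_BGR2HSV)[...,1].astype(float)
c=np.array([558.1,-327.2,160.0]); x=np.array([-.056,.998,0])
for v in range(45,215,25):
    s=sat[v-3:v+4].mean(0)[255:318]; bg=np.median(np.r_[s[:12],s[-12:]]); fg=s[27:36].mean(); w=np.clip((bg-s)/(bg-fg),0,1).sum()
    ts=np.linspace(20,135,400); vv=np.array([proj(K,c+t*x)[1] for t in ts]); t=ts[abs(vv-v).argmin()]
    q=(c+t*x-K[3][:3,3])@K[3][:3,:3]; print(v,'t',t.round(),'width',w.round(2),'pred',(8*K[0]/-q[2]).round(2))
E
```

```text
[ 556.74950096 -286.9603754   173.02362492] 13.462719541144507 [-1.04528883  0.48302626 -0.51269136] x err 0.5597199394508152
45 t 103.0 width 19.1 pred 19.19
70 t 93.0 width 19.86 pred 18.81
95 t 83.0 width 19.18 pred 18.44
120 t 73.0 width 19.09 pred 18.05
145 t 62.0 width 18.33 pred 17.67
170 t 51.0 width 18.62 pred 17.29
195 t 39.0 width 16.66 pred 16.91
```

No resistance with the tip inside the near eyelet, and no pitch in the rod. Continuing.

Call:
arm_command:
  plan:
    - [[0,0,0,6,-0.4,0,1],[0,0,0,10,0,0,1],[0,0,0,12,0,0,1],[0,0,0,12,0,0,1],[0,0,0,12,0,0,1],[0,0,0,8,0,0,1],[0,0,0,3,0,0,1],[0,0,0,0,0,0,1],[0,0,0,0,0,0,1],[0,0,0,0,0,0,1]]

```text
time_s: 51.65
ee_pos: [552.9, -224.2, 173.0]
orientation: [0.688, 0.726, -0.0, 0.0]
contact_force: [0.5, -0.0, -1.4]
width: 13.4
grip_force: 88.8
```

```bash
python3 - <<'E'
from h import *
o,M=st(); p=o['ee_pos']; print(p,o['width'],o['contact_force'],o['moment'],'x err',p[0]-(546.7-.056*(p[1]+117.5)))
E
```

```text
[ 552.9131666  -224.21328816  172.96917054] 13.44819174644655 [ 0.54361896 -0.0017842  -1.36683644] [-0.02900515  0.02757282 -0.08186912] x err 0.23722246346233078
```

Call:
arm_command:
  plan:
    - [[0,0,0,4,0,0,1],[0,0,0,8,0,0,1],[0,0,0,8,0,0,1],[0,0,0,6,0,0,1],[0,0,0,3,0,0,1],[0,0,0,0,0,0,1],[0,0,0,0,0,0,1],[0,0,0,0,0,0,1]]

```text
time_s: 52.45
ee_pos: [551.4, -194.9, 173.0]
orientation: [0.688, 0.726, -0.0, 0.0]
contact_force: [0.6, 1.3, -1.2]
width: 13.5
grip_force: 88.8
```

Call:
arm_command:
  plan:
    - [[0,0,0,1.5,0,0,1],[0,0,0,1.5,0,0,1],[0,0,0,1,0,0,1],[0,0,0,0,0,0,1],[0,0,0,0,0,0,1]]

```text
time_s: 52.95
ee_pos: [551.1, -190.6, 173.1]
orientation: [0.687, 0.726, -0.0, 0.0]
contact_force: [0.3, -1.1, 0.1]
width: 12.9
grip_force: 88.8
```

Call:
arm_command:
  plan:
    - [[0,0,0,1,0,0,1],[0,0,0,0,0,0,1],[0,0,0,0,0,0,1],[0,0,0,0,0,0,1]]

```text
time_s: 53.35
ee_pos: [551.1, -190.6, 173.1]
orientation: [0.688, 0.726, -0.0, 0.001]
contact_force: [0.0, -4.9, -1.0]
width: 13.6
grip_force: 88.7
```

Call:
arm_command:
  plan:
    - [[0,0,0,1,0,0,1],[0,0,0,0,0,0,1],[0,0,0,0,0,0,1],[0,0,0,0,0,0,1]]

```text
time_s: 53.75
ee_pos: [551.1, -190.5, 173.1]
orientation: [0.688, 0.726, -0.001, 0.001]
contact_force: [1.7, -6.4, -0.6]
width: 13.7
grip_force: 88.7
```

The pin is seated: the arm stopped advancing and the axial force is -6 N. Ease it down 2 mm, release and retreat upwards.

Call:
arm_command:
  plan:
    - [[0,0,0,0,0,1,1],[0,0,0,0,0,1,1],[0,0,0,0,0,0,1],[0,0,0,0,0,0,0.6],[0,0,0,0,0,0,0.2],[0,0,0,0,0,0,-0.2],[0,0,0,0,0,0,-0.2],[0,0,0,0,0,-10,-0.2],[0,0,0,0,0,-20,-0.2],[0,0,0,0,0,-30,-0.2]]

```text
time_s: 54.75
ee_pos: [550.1, -188.1, 231.0]
orientation: [0.687, 0.726, -0.0, -0.002]
contact_force: [1.3, -0.6, 0.6]
width: 51.2
grip_force: 0.0
```

Call:
arm_command:
  plan:
    - [[0,0,0,-10,0,-25,-0.2],[0,0,0,-10,0,-15,-0.2],[0,0,0,0,0,0,0],[0,0,0,0,0,0,0.5]]

```text
time_s: 55.15
ee_pos: [551.9, -208.1, 271.0]
orientation: [0.687, 0.726, 0.0, -0.0]
contact_force: [0.4, 0.2, -0.5]
width: 29.5
grip_force: 0.0
```

```bash
python3 - <<'E'
from h import *
o,M=st();print(o['ee_pos'],o['width']); K=cal('wrist'); im=viewer.capture('wrist')
hsv=cv2.cvtColor(im,cv2.COLOR_BGR2HSV)
m=((hsv[...,0]>6)&(hsv[...,0]<20)&(hsv[...,1]>170)&(hsv[...,2]>110)).astype(np.uint8)
n,l,s,c=cv2.connectedComponentsWithStats(m)
for i in range(1,n):
    if s[i][4]>100: print(s[i])
x=np.array([-.056,.998,0]); e=np.array([549.6,-165.9,157])
for t in (0,-50): print('handle top end',proj(K,e+t*x+[0,0,8]))
print('far eye/tip',proj(K,e+97*x),proj(K,e+110*x))
for d in models.recognise('wrist','pin')[:3]: print(d)
viewer.capture('scene'); S=cal('scene')
for d in models.recognise('scene','pin')[:3]: print(d, proj(S,e),proj(S,e-50*x),proj(S,e+110*x))
move([448.2,-123.5,140],Y)
E
```

```text
[ 551.88315109 -208.08686816  271.04544743] 29.451884601391857
[261  45  20  19 301]
[293  45  18  19 289]
[263 137  18  23 313]
[292 137  14  23 267]
[ 276  172   20   58 1136]
[ 26 299  38  23 309]
handle top end [285.82380258 168.18384294]
handle top end [285.88806405 229.55142003]
far eye/tip [285.66772671  30.71711325] [285.64573816   9.90778273]
{'extent': [286.7, 119.9, 22.8, 225.6], 'p': 0.74}
rot tool deg [-0.1  -0.06  0.01] | shift in NEW tool axes [ 89.8 -98.5 130. ] | j7 0.07 t 55.35
```

The pin is home: handle rows 172–230 against an expected 168–230, and the tip is past the far eyelet. Now the plunger, with fingers shut.

Call:
arm_command:
  plan:
    - [[0,0,0,10,-12,0,1],[0,0,0,20,-22,0,1],[0,0,0,25,-28,0,1],[0,0,0,20,-22,5,1],[0,0,0,10,-11,20,1],[0,0,0,4.8,-3.5,30,1],[0,0,0,0,0,35,1],[0,0,0,0,0,30,1],[0,0,0,0,0,15,1],[0,0,0,0,0,5,1]]

```text
time_s: 56.35
ee_pos: [447.3, -123.4, 129.0]
orientation: [0.687, 0.727, -0.001, -0.002]
contact_force: [-0.4, -0.5, 0.9]
width: -0.1
grip_force: 0.0
```

Call:
arm_command:
  plan:
    - [[0,0,0,0,0,0,1],[0,0,0,0,0,0,1],[0,0,0,0,0,0,1]]

```text
time_s: 56.65
ee_pos: [449.6, -124.3, 132.0]
orientation: [0.687, 0.726, 0.0, 0.001]
contact_force: [0.5, -0.4, 0.6]
width: -0.1
grip_force: 0.0
```

```bash
python3 - <<'E'
from h import *
o,M=st();print(o['width'],o['contact_force'])
K=cal('wrist');im=viewer.capture('wrist')
for r in red(im): print(r,atz(K,r[0][0]+r[0][2]/2,r[0][1]+r[0][3]/2,70).round(1))
move([448.2,-123.4,90],Y)
E
```

```text
-0.12600556377833422 [ 0.4997887  -0.38168699  0.59763518]
([258, 213, 48, 44], 1542, [281.1, 232.9]) [ 447.  -121.9   70. ]
rot tool deg [ 0.1   0.05 -0.06] | shift in NEW tool axes [ 1.  -1.2 41.9] | j7 -0.13 t 56.7
```

Call:
arm_command:
  plan:
    - [[0,0,0,1.5,-1.5,8,1],[0,0,0,0,0,15,1],[0,0,0,0,0,13,1],[0,0,0,0,0,6,1],[0,0,0,0,0,5,1],[0,0,0,0,0,5,1],[0,0,0,0,0,5,1],[0,0,0,0,0,2,1],[0,0,0,0,0,0,1],[0,0,0,0,0,0,1]]

```text
time_s: 57.7
ee_pos: [446.9, -122.8, 72.2]
orientation: [0.687, 0.726, -0.0, -0.0]
contact_force: [-3.5, 0.1, 5.0]
width: -0.0
grip_force: 2.4
```

Call:
arm_command:
  plan:
    - [[0,0,0,0,0,1.5,1],[0,0,0,0,0,1,1],[0,0,0,0,0,0,1],[0,0,0,0,0,0,1]]

```text
time_s: 58.1
ee_pos: [447.2, -122.8, 70.8]
orientation: [0.687, 0.726, -0.001, 0.0]
contact_force: [-6.3, 1.0, 17.5]
width: -0.1
grip_force: 8.6
```

At the stop: 17.5 N with the TCP stalled at 70.8 mm. Retreat upward, then check everything.

Call:
arm_command:
  plan:
    - [[0,0,0,0,0,0,1],[0,0,0,0,0,-6,1],[0,0,0,0,0,-15,1],[0,0,0,0,0,-30,1],[0,0,0,0,0,-40,1],[0,0,0,-10,0,-40,1],[0,0,0,-25,0,-40,1],[0,0,0,-35,5,-20,1],[0,0,0,-25,5,-10,1],[0,0,0,-10,0,0,1]]

```text
time_s: 59.1
ee_pos: [464.7, -230.5, 272.3]
orientation: [0.689, 0.725, 0.001, 0.003]
contact_force: [-0.3, 0.4, -0.3]
width: 0.2
grip_force: 0.0
```

Call:
arm_command:
  plan:
    - [[0,0,0,0,0,0,1],[0,0,0,0,0,0,1],[0,0,0,0,0,0,1]]

```text
time_s: 59.4
ee_pos: [462.7, -225.2, 269.8]
orientation: [0.686, 0.727, -0.0, -0.001]
contact_force: [0.2, -0.7, -0.5]
width: -0.0
grip_force: 0.0
```

```bash
python3 - <<'E'
from h import *
o,M=st();print(o['ee_pos'],o['contact_force'])
K=cal('wrist');im=viewer.capture('wrist'); cv2.imwrite('pics/wend.png',im)
for r in red(im)[:3]: print(r,atz(K,r[0][0]+r[0][2]/2,r[0][1]+r[0][3]/2,70).round(1),'pred w up',34*K[0]/np.linalg.norm(0), ) if 0 else print(r,atz(K,r[0][0]+r[0][2]/2,r[0][1]+r[0][3]/2,70).round(1))
q=lambda z:(34*K[0]/-(((np.array([448,-123,z])-K[3][:3,3])@K[3][:3,:3])[2])).round(1); print('plunger width up/down',q(70),q(52))
hsv=cv2.cvtColor(im,cv2.COLOR_BGR2HSV)
m=((hsv[...,0]>6)&(hsv[...,0]<20)&(hsv[...,1]>170)&(hsv[...,2]>110)).astype(np.uint8)
n,l,s,c=cv2.connectedComponentsWithStats(m)
for i in range(1,n):
    if s[i][4]>100: print(s[i])
x=np.array([-.056,.998,0]); e=np.array([549.6,-165.9,157])
print([proj(K,e+t*x+[0,0,8]).round(1) for t in (0,-50)],'lid',proj(K,(547,-117.5,141)),'tip',proj(K,e+110*x))
u,v=proj(K,(547,-117.5,141)).astype(int); print('lid colours',im[v,u-15],im[v,u+15])
print(models.recognise('wrist','pin')[:1])
E
```

```text
[ 462.70472172 -225.15339379  269.76999175] [ 0.24382012 -0.72129368 -0.47410544]
([262, 85, 30, 32], 773, [276.3, 100.5]) [ 447.6 -124.3   70. ]
([415, 251, 90, 93], 4477, [459.8, 289.8]) [ 684.1 -337.9   70. ]
([78, 288, 26, 24], 399, [89.0, 297.9]) [ 229.6 -367.9   70. ]
plunger width up/down 33.0 31.2
[378  26  32  26 384]
[422  27  10  20 133]
[372 121  27  24 336]
[408 123  12  23 188]
[ 386  156   27   61 1179]
[130 288  24  22 231]
[array([404.3, 152.7]), array([397.7, 216.1])] lid [399.24183259  89.09239803] tip [416.79900614 -10.43957637]
lid colours [156 147 193] [146 143 146]
[{'extent': [403.4, 110.7, 44.7, 221.4], 'p': 0.81}]
```

```bash
python3 -c "
from rig import robot
print(robot.job_done())"
```

```text
the job is handed in; nothing more can be done
None
```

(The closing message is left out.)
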